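# Gauge the bath level with the dip rod

### The job

Turn the selector on the bath unit one click clockwise to its middle mark, and after that take the gauge rod by its handle out of the cradle, push it down the slanted guide tube until its collar is stopped by the tube's mouth, and draw it right out again. Finish while still holding the rod in the air for reading: level and still, with its tip over the petri dish and at least 10 cm above it, touching nothing but the gripper. Leave the selector on the middle mark and the small things round about (petri dish, vial, hex key) where they are.

Things in the scene. Friction and masses are not known exactly. Their poses are not given: they have to be found in the camera images.
- bath_unit: fixed white box, 140 x 140 mm, top at 100 mm above the bench; origin at the centre of its underside, z up; the guide tube leaves its +y face. Its place and yaw vary.
- selector (a joint): angle of the black selector knob on the box's top, rad; grows clockwise seen from above. Detents at 0 (starts here, up to 0.15), 0.8 (the middle, longer mark, which lies straight towards the box's -x face) and 1.6 (end stop); light spring detents (peak about 0.05 N m) pull it to the nearest one. Wanted: 0.8.
- selector_grip (a point): point on the knob's vertical axis, 137 mm above the bench, at the height to grip. The grip is a bar 42 mm long, 14 mm wide, reaching 32 mm up from a round 44 mm skirt, its top 144 mm above the bench; x of this frame lies along the bar (the white pointer line is at its -x end), z up; the frame turns with the knob.
- guide_tube: round steel tube fixed to the box, sloping 35 deg up out of its side; origin at the centre of the mouth, z along the tube's axis outward and upward, so the rod goes in along -z. Bore 14 mm, straight and clear for 100 mm; mouth flange 36 mm across and 7 mm thick. The mouth's centre is 156 mm from the box's centre line and 120 mm above the bench.
- gauge_rod: loose rod, 240 mm long, 0.1 kg (varies 0.8 to 1.3 times), lying level in the cradle. Origin at the middle of the handle, x along the rod towards the tip, z up as it lies. Handle: bar of x -40..40 mm, 16 mm wide (y), 22 mm high (z); thin neck x 40..70; round collar 30 mm across at x 70..78; shaft 8 mm across from 78 to the round tip at 168; tail 8 mm across from -40 to -64, end knob 18 mm across to -72. Balances at about x = 20 mm.
- rod_tip (a point): the end of the gauge rod's shaft, at x = 168 mm in the rod's frame
- collar_face (a point): centre of the collar's face that looks to the tip, at x = 78 mm in the rod's frame; it meets the tube's mouth when the rod is fully in
- cradle: fixed aluminium cradle; origin on the bench under the middle of the rod's handle, x as the rod's x. Base plate 50 mm wide, 10 mm thick, x -75..140 mm; two notched posts, 10 mm thick, 34 mm wide, at x = -52 (under the tail) and x = 120 mm (under the shaft), tops 81 mm high. The rod's axis lies 70 mm above the bench; lift it straight up.
- vial: bystander: loose small glass vial, 27 mm across, 55 mm high; origin at the centre of its underside
- dish: loose clear petri dish with its lid on, 60 mm across, 15 mm high, flat on the bench; the rod is read with its tip over it; it is not to be moved; origin at the centre of its underside
- key: bystander: loose black hex key, 84 x 32 x 9 mm, flat on the bench

How it is judged:
By the outcome, as a careful person would: the job done as asked, in the order asked, and still so for the second after the job is handed in, while the arm keeps its last pose, push and grip.
It also fails if it takes over 69 s, if anything falls off the work surface, if the arm or the gripper's body presses on something with over 40 N, if the wrist force passes 120 N, or if a joint passes its speed limit or range.

### The arm

A 7-joint arm with a two-finger parallel gripper is mounted at the origin on a cart in front of the work surface, level with it; the furniture and walls round the work are solid. World frame = base frame: x ahead of the robot, y to its left, z up, the work surface at z = 0. Lengths are in m, angles in rad, forces in N, time in s.
With the tool pointing down it reaches from about 0.35 to 0.9 m from the base axis. Payload 7.2 kg.
Tool frame: the origin (TCP) lies between the finger pads; the fingertips stand robot.tips_ahead ahead of it and the grasp point (between the pads) lies 11 mm behind it (robot.tips_ahead is the distance from the TCP to the fingertips, in m); z points along the fingers, y is the direction in which the jaws open and shut (so a half turn about z gives the same grasp; the last joint's range is limited). The gripper opens to 88 mm and grips with 3 to 60 N. Pads are 20 mm wide; open, the fingers measure 115 mm over their backs; the gripper's body (75 mm by 178 mm) begins 61 mm behind the grasp point.
Start: joints at [1.045, 0.411, -0.013, 1.596, 0.006, 1.134, -0.082], TCP at [0.276, -0.561, 0.231] pointing down, gripper open.
Joint ranges: [-2.95, 2.95], [-0.29, 1.99], [-1.47, 1.44], [0.14, 2.54], [-1.03, 4.17], [0.13, 1.85], [-2.86, 2.86]. Speed limits (rad/s): [2.39, 2.39, 3.01, 3.01, 3.14, 3.14, 3.14].

### API

Orientations are given as a 3x3 rotation matrix whose columns are the frame's x, y, z axes.
In Python, from workcell import robot, viewer gives the robot as it stands.
- The arm moves only by the tool carry_out, never from a script. Its argument "targets" is a list of rows, each a list of 7 numbers: the turn, a rotation vector about the tool's x, y, z in rad, then the shift along the tool's x, y, z in mm, then the finger opening in mm, from 0 to 87.8. A call has 1 to 5 rows; each row shifts and turns the pose as measured when the row begins, along the tool's axes as they then stand; what a row does not reach is not made up. A row lasts 1/10 s, in which the tool goes at most 50 mm and 8.59 degrees, less where a joint would pass 70% of its speed; a pose out of reach is approached as far as the arm can. A call with a gripper value outside its range is refused whole. The fingers move at their own pace and stop on an object; "newtons" is the grip in N (left out, the last holds). Time passes only in rows, so rows that do not move let the fingers close. It gives the time, the measured TCP pose, the force and the opening at its end, in the units of the state.
- robot.get_obs(): the state, without advancing time (a new reading comes with each control period).
- viewer.grab_frame(name): name is "side" or "top" or "wrist"; returns (picture, depth): 480x640x3 uint8, red, green, blue; 480x640 float32, m along the optical axis (not along the pixel's ray), 0 where there is no reading.
- viewer.camera_model(name): a dict with "vertical_fov" (degrees; the focal length in pixels is half the picture's height over the tangent of half this angle, whatever the lens; pixels are square), "cx", "cy" (the principal point, pixels), "view" (4x4, takes a point from world to camera coordinates); the wrist camera has in their place "T_tool_cam" (4x4, takes a point from camera to tool coordinates, whose origin is the TCP and whose axes are the flange's). Camera axes: x right, y down, z forward; pixel columns grow to the right and rows downward; lengths in m; the calibration is good to about 2 mm. The wrist camera is an equidistant fisheye: a pixel r from the principal point sees the ray r / f radians off the axis. A picture is of the moment at which its call begins: read the wrist's pose just before it. camera_model takes no time and is no camera call.
- robot.hand_in(): hands the job in, once; it reports no verdict.
The state is a dict: "time": time; "qpos": joint angles; "qvel": joint speeds; "joint_torque": joint torques, N m; "tcp_pos": TCP position; "tcp_rot": TCP orientation; "ft_force": force on the tool from outside, world axes, zero at the start; "torque": the same for the moment, N m; "gripper_width": opening from 0.0 (shut) to 1.0 (fully open).
Only numpy, scipy, OpenCV 4.12 (cv2) and the standard library are available. Lean on these libraries where they do the work, as an engineer would, in place of code of your own. Each camera call takes 0.05 s, during which the arm holds its last target.

## Working session

There is one attempt and no reset: what is moved stays moved. The work goes in short steps, Python scripts to look and compute and a tool call to move; the robot and the scene stay as the last step left them, time stands still between calls to the robot, and variables do not carry over. Pictures are saved under pics/ and viewed, and the job is handed in when it is done.

Besides the shell and the picture viewer there is one more tool, called as name(argument=value, ...), one argument or row to a line, values as JSON. carry_out: Moves the arm, as the interface text tells. Its arguments: {"type":"object","properties":{"targets":{"type":"array"},"newtons":{"type":"number"}},"required":["targets"]}

```bash
ls; mkdir -p pics; cat > h.py <<'E'
import numpy as np,cv2
from workcell import robot,viewer
E
python3 - <<'E'
from h import *
o=robot.get_obs(); print(o); print(robot.tips_ahead)
for n in("side","top","wrist"):
    o=robot.get_obs(); p,d=viewer.grab_frame(n); cv2.imwrite(f"pics/{n}0.png",p[:,:,::-1]); np.savez(f"{n}0.npz",p=p,d=d,pos=o["tcp_pos"],rot=o["tcp_rot"]); print(n,viewer.camera_model(n))
E
```

```text
pics
{'time': 0.0, 'qpos': array([ 1.04478932,  0.41186208, -0.01273528,  1.59701416,  0.00559076,
        1.13428209, -0.08221499]), 'qvel': array([ 0.00023411, -0.0015692 ,  0.00153002, -0.00127885, -0.00100057,
        0.00170043, -0.0002317 ]), 'joint_torque': array([-3.55437605e-04, -5.87948871e+01,  6.41668607e-01, -2.91079956e+01,
       -5.38631890e-02,  1.81358767e-02,  1.31605689e-04]), 'tcp_pos': array([ 0.27600867, -0.5602255 ,  0.22984473]), 'tcp_rot': array([[ 8.97011993e-01,  4.42005556e-01, -7.56480500e-04],
       [ 4.42006194e-01, -8.97011012e-01,  1.33018282e-03],
       [-9.06231412e-05, -1.52755901e-03, -9.99998829e-01]]), 'ft_force': array([ 0.01890794, -0.199871  ,  1.11570282]), 'torque': array([-0.02417715, -0.00790742, -0.03804422]), 'gripper_width': 1.0001618147026476}
0.008
side {'vertical_fov': 50.17912560266649, 'cx': 321.7565415494604, 'cy': 240.35200934527447, 'view': array([[ 0.99583937, -0.08779516,  0.02441241, -0.52197919],
       [-0.0211681 , -0.48344157, -0.87512065,  0.21536507],
       [ 0.08863333,  0.87096283, -0.48328861,  0.6977997 ],
    
[... 153 characters left out ...]
iew': array([[ 0.0291313 , -0.99911536,  0.03032919,  0.15494464],
       [-0.99651374, -0.03140177, -0.07729355,  0.56435912],
       [ 0.07817756, -0.0279718 , -0.99654696,  0.96779289],
       [ 0.        ,  0.        ,  0.        ,  1.        ]])}
wrist {'vertical_fov': 65.70646984690485, 'cx': 319.9054167811179, 'cy': 249.44769059146637, 'T_tool_cam': array([[-4.22854790e-04, -9.63615452e-01, -2.67292128e-01,
         7.25714509e-02],
       [ 9.99999854e-01, -3.17845327e-04, -4.36129789e-04,
         5.88593955e-05],
       [ 3.35303850e-04, -2.67292274e-01,  9.63615446e-01,
        -1.53834547e-01],
       [ 0.00000000e+00,  0.00000000e+00,  0.00000000e+00,
         1.00000000e+00]])}
```

View pics/side0.png

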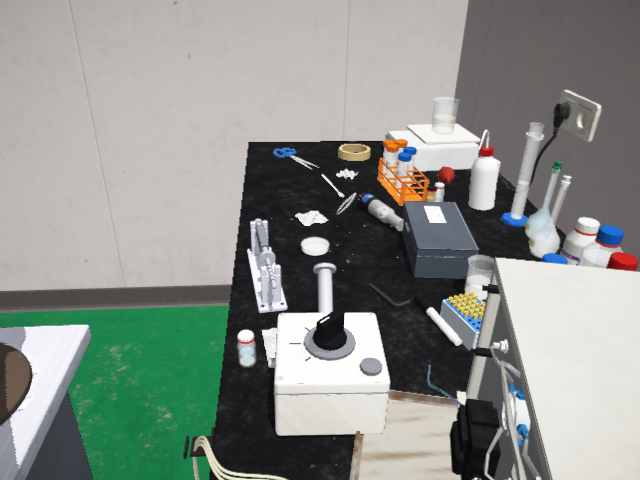

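View pics/top0.png

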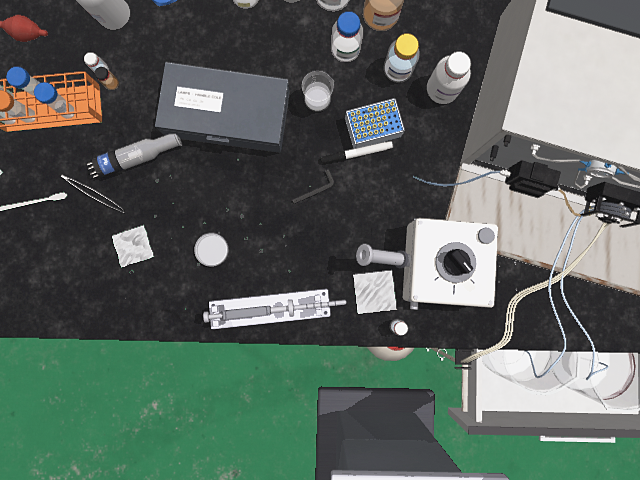

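View pics/wrist0.png

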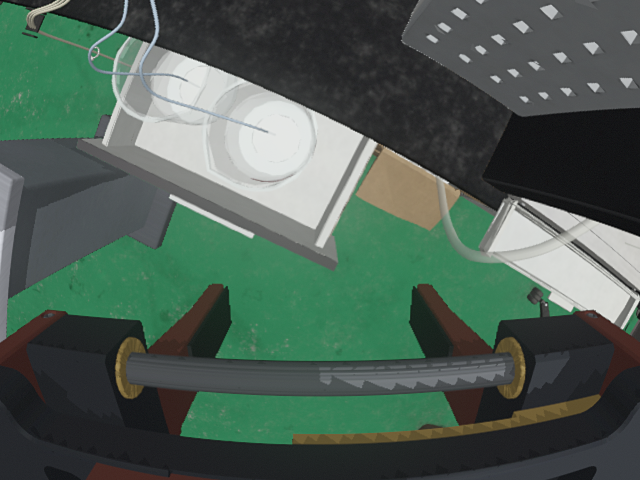

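```bash
cat >> h.py <<'E'
from scipy.spatial.transform import Rotation as R
CM={}
def cm(n):
    if n not in CM: CM[n]=viewer.camera_model(n)
    return CM[n]
def foc(n): return 240/np.tan(np.radians(cm(n)["vertical_fov"])/2)
def ray(n,u,v,pos=None,rot=None):
    m=cm(n);f=foc(n)
    a=np.array([u-m["cx"],v-m["cy"]])/f
    if n=="wrist":
        th=np.hypot(*a); d=np.r_[a/ max(th,1e-9)*np.sin(th),np.cos(th)]
        T=m["T_tool_cam"]; return pos+rot@T[:3,3], rot@T[:3,:3]@d
    V=m["view"]; d=np.r_[a,1.]
    return -V[:3,:3].T@V[:3,3], V[:3,:3].T@d
def onz(n,u,v,z,pos=None,rot=None):
    c,d=ray(n,u,v,pos,rot); return c+d*(z-c[2])/d[2]
def proj(n,P,pos=None,rot=None):
    m=cm(n);f=foc(n);P=np.asarray(P,float)
    if n=="wrist":
        T=m["T_tool_cam"]; q=T[:3,:3].T@(rot.T@(P-pos)-T[:3,3]); r=np.hypot(q[0],q[1]); th=np.arctan2(r,q[2]); return np.array([m["cx"],m["cy"]])+f*th*q[:2]/r
    q=m["view"][:3,:3]@P+m["view"][:3,3]; return np.array([m["cx"],m["cy"]])+f*q[:2]/q[2]
def cloud(n,d):
    vv,uu=np.mgrid[0:480,0:640]; m=cm(n);f=foc(n)
    q=np.stack([(uu-m["cx"])/f*d,(vv-m["cy"])/f*d,d],-1); V=m["view"]
    return (q-V[:3,3])@V[:3,:3]
E
python3 - <<'E'
from h import *
p=np.load("top0.npz")["p"];
c=p[200:340,340:510]; cv2.imwrite("pics/topA.png",cv2.resize(c,None,fx=4,fy=4,interpolation=cv2.INTER_CUBIC)[:,:,::-1])
c=p[220:340,190:360]; cv2.imwrite("pics/topB.png",cv2.resize(c,None,fx=4.5,fy=4.5,interpolation=cv2.INTER_CUBIC)[:,:,::-1])
d=np.load("top0.npz")["d"]; P=cloud("top",d)
for u,v in[(430,240),(457,257),(210,250),(260,330),(400,327),(300,180)]: print(u,v,P[v,u])
# box top
m=(abs(P[...,2]-.1)<.006)&(p.min(-1)>150)
m[:, :395]=0; m[:210]=0;m[315:]=0
cs,_=cv2.findContours(m.astype(np.uint8),cv2.RETR_EXTERNAL,cv2.CHAIN_APPROX_NONE)
c=max(cs,key=cv2.contourArea)[:,0]
W=np.array([onz("top",u,v,.1)[:2] for u,v in c]);
r=cv2.minAreaRect((W*1000).astype(np.float32)); print(r)
E
```

```text
430 240 [0.56222846 0.00918252 0.0997313 ]
457 257 [ 0.53263526 -0.02426608  0.14583164]
210 250 [0.53919914 0.38754543 0.01502804]
260 330 [0.3985038  0.29397924 0.00163909]
400 327 [0.41479379 0.05007259 0.05951482]
300 180 [0.67390221 0.23113776 0.00365227]
((526.636962890625, -31.78540802001953), (138.2152557373047, 138.29901123046875), 87.47409057617188)
```

View pics/topA.png

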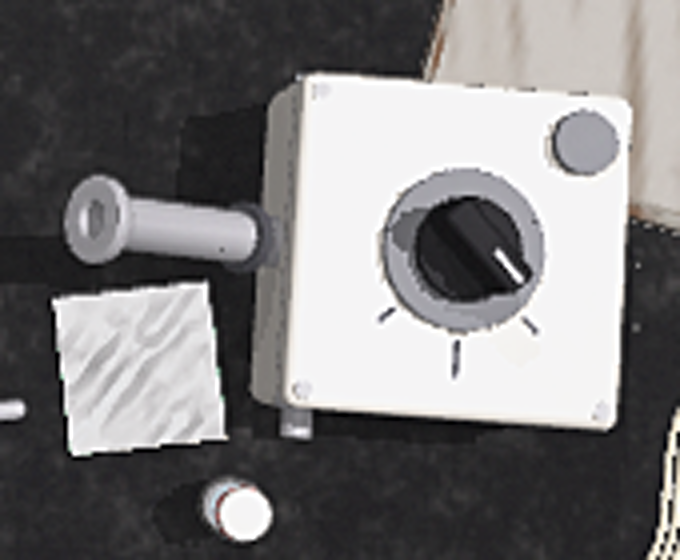

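View pics/topB.png

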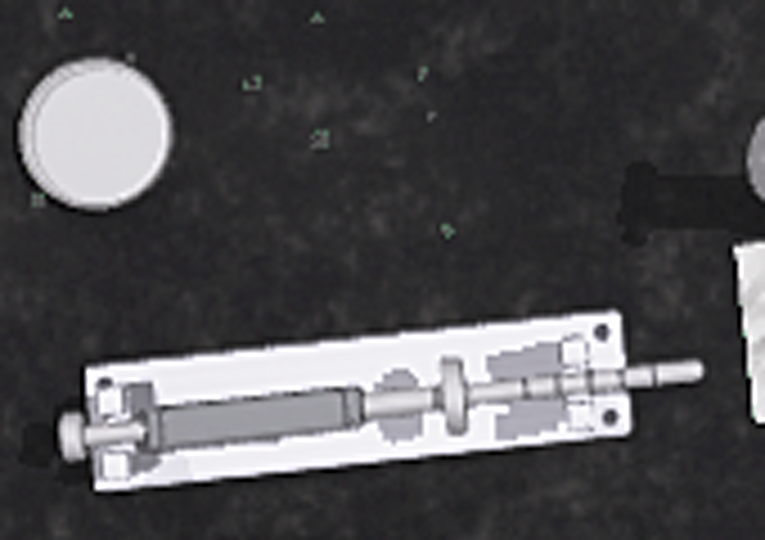

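```bash
python3 - <<'E'
from h import *
z=np.load("top0.npz");p=z["p"];d=z["d"]; P=cloud("top",d)
sub=np.zeros((480,640),bool);sub[225:300,425:490]=1
m=(P[...,2]>.135)&sub
c=P[m][:,:2]*1000; r=cv2.minAreaRect(c.astype(np.float32)); print("bar",m.sum(),c.mean(0),np.median(P[m][:,2]),r)
m=(P[...,2]>.106)&(P[...,2]<.118)&sub
c=P[m]*1000; print("skirt",m.sum(),np.median(c[:,2])); 
m2=(P[...,2]>.106)&sub
cs,_=cv2.findContours(m2.astype(np.uint8),0,1); k=max(cs,key=cv2.contourArea)[:,0]
W=np.array([onz("top",u,v,.112)[:2]*1000 for u,v in k]);print(cv2.minEnclosingCircle(W.astype(np.float32)), cv2.fitEllipse(W.astype(np.float32)))
# white line
b=p.astype(int).min(-1)>150; b=b&sub&(P[...,2]>.13)
ys,xs=np.nonzero(b);print("line",len(xs),[onz("top",u,v,.144)[:2].round(4).tolist() for u,v in zip(xs,ys)])
# dish
m=(abs(P[...,2]-.015)<.005)&(p.min(-1)>120); m[:225]=0;m[275:]=0;m[:,:185]=0;m[:,235:]=0
cs,_=cv2.findContours(m.astype(np.uint8),0,1); k=max(cs,key=cv2.contourArea)[:,0]
W=np.array([onz("top",u,v,.015)[:2]*1000 for u,v in k]);print("dish",cv2.minEnclosingCircle(W.astype(np.float32)))
# rod
B=np.zeros((480,640),bool);B[285:332,195:350]=1
m=(P[...,2]>.055)&(P[...,2]<.1)&B
c=P[m]*1000; print("rod pts",m.sum(),np.percentile(c[:,2],[5,50,95]))
# base plate
m=(abs(P[...,2]-.010)<.006)&B&(p.min(-1)>100)
mm=((P[...,2]>.004)&B).astype(np.uint8)
cs,_=cv2.findContours(m.astype(np.uint8),0,1); k=np.vstack(cs)[:,0]
W=np.array([onz("top",u,v,.01)[:2]*1000 for u,v in k]);print("plate",cv2.minAreaRect(W.astype(np.float32)))
# handle top z 81
m=(P[...,2]>.075)&(P[...,2]<.086)&B
c=P[m]*1000;print("handle+posts",cv2.minAreaRect(c[:,:2].astype(np.float32)))
print("pix ends", [onz("top",190+x/4.5,220+y/4.5,z).round(4) for x,y,z in[(148,425,.081),(362,405,.081),(703,371,.070),(58,437,.07)]])
# flange mouth
print("mouth",onz("top",340+97/4,200+218/4,.12))
E
```

```text
bar 271 [523.41805468 -15.79279175] 0.1451452890665752 ((515.0638427734375, 77.03765869140625), (39.19546127319336, 250.72994995117188), 6.117335796356201)
skirt 983 108.59619346211116
((526.865478515625, -31.2463436126709), 34.05335235595703) ((526.303466796875, -31.143407821655273), (63.32927703857422, 64.96017456054688), 99.5706787109375)
line 34 [[0.5788, -0.0258], [0.5774, -0.0322], [0.5615, -0.0308], [0.5579, -0.0197], [0.5522, 0.0121], [0.5505, 0.0136], [0.549, -0.0373], [0.5449, -0.0071], [0.5467, -0.0676], [0.5252, -0.036], [0.5236, -0.036], [0.5237, -0.0376], [0.522, -0.036], [0.5221, -0.0376], [0.5221, -0.0392], [0.5205, -0.0376], [0.5205, -0.0392], [0.519, -0.0392], [0.519, -0.0408], [0.5174, -0.0408], [0.5175, -0.0424], [0.5159, -0.0424], [0.516, -0.044], [0.5143, -0.0424], [0.5144, -0.044], [0.5144, -0.0456], [0.5128, -0.044], [0.5129, -0.0456], [0.5022, -0.0584], [0.5004, -0.0489], [0.4926, -0.0521], [0.4824, -0.0237], [0.4776, -0.0761], [0.4734, 0.0172]]
dish ((540.5684814453125, 386.5986633300781), 29.838396072387695)
rod pts 1266 [68.72040263 79.68423118 84.58883009]
plate ((437.78936767578125, 277.90069580078125), (50.049407958984375, 214.43319702148438), 7.7294392585754395)
handle+posts ((439.43878173828125, 264.2332763671875), (33.9654655456543, 237.879150390625), 7.611560344696045)
pix ends [array([0.429 , 0.3488, 0.081 ]), array([0.4386, 0.2705, 0.081 ]), array([0.4543, 0.1439, 0.07  ]), array([0.4231, 0.3837, 0.07  ])]
mouth [0.53356516 0.11984704 0.12      ]
```

```bash
python3 - <<'E'
from h import *
G={}
for n in("top","side"):
    d=np.load(n+"0.npz")["d"]; P=cloud(n,d)[d>0]
    for x,y,z in P:
        if 0<=x<.95 and -.7<=y<.75: 
            k=(int(x//.05),int((y+.7)//.05)); G.setdefault(k,[]).append(z)
print("rows x, cols y from -.7 step .05; 95pct height cm")
for i in range(18,-1,-1): print("%.2f"%(i*.05)," ".join("%3d"%round(100*np.percentile(G[(i,j)],95)) if (i,j) in G else "  ." for j in range(29)))
z=np.load("top0.npz");p=z["p"];d=z["d"]; V=cm("top")["view"]; print("cam",-V[:3,:3].T@V[:3,3])
c=np.array([.5266,-.0318]);yw=np.radians(-2.53);yb=np.array([-np.sin(yw),np.cos(yw)])
m=np.r_[c+.156*yb,.12];print(m,proj("top",m),proj("side",m))
s=np.load("side0.npz")["p"]
q=proj("side",m).astype(int); cv2.imwrite("pics/sideA.png",cv2.resize(s[q[1]-60:q[1]+80,q[0]-70:q[0]+80],None,fx=4,fy=4,interpolation=2)[:,:,::-1]);print(q)
E
```

```text
rows x, cols y from -.7 step .05; 95pct height cm
0.90   .   .   .   .   .   .   .   .  26  26  26  24   0   0  11  11  11  11   0   0   0   0   0   0   0  11   8   0   4
0.85   .   .   .   .   .   .   .   .  26  26  26  26  24  12  11  11   0   6   7   0   0   7   7   7   0   5   6   0   0
0.80   .   .   .   .   .   .   .   .  25  25  25  24  24  12   0   5   4   7   7   7   7   7   7   7   0   6   7  12  12
0.75   .   .   .   .   .   .   .   .  25  25  24  25  24   0   3   5   5   0   0   7   7   7   7   7   0   5  12  12  12
0.70   .   .   .   .   .   .   .  24  24  24  24  24  24   0   0   2   4   2   0   7   7   7   7   6   4   4   0   0   0
0.65   .   .   .   .   .   .   .  24  24  24  24  24   5   1   0   0   0   1   0   0   0   0   0   0   4   4   1   0   0
0.60   .   .   .   .   .   1  28  28  28  25   1   1   1   1   0   0   0   0   1   0   0   0   0   0   0   1   1   0   0
0.55   .   .   .   .   .   1   1   2   3   1   1   9  11  11  10   0   0   0   0   0   0   2   1   0   1   0   0   0   0
0.50   .   .   .   .   .   0   1   2   3   3   2   9  11  15  10  11  13   0   0  
[... 688 characters left out ...]
 -21 -79 -79 -79 -79 -79 -79 -79 -79 -79 -79 -79 -79 -79 -79 -79 -79 -79 -79
0.15   .   . -27 -19 -17 -17 -17 -17 -17 -17 -17  -1  -1  -1  -1  -1  -1 -69 -79 -79 -79 -79 -79 -79 -79 -79 -79 -79 -79
0.10   .   .   .   . -24 -25 -24 -25 -79 -79   0   0   0   1   1   0   0   0 -79 -79 -79 -79 -79 -79 -79 -79 -79 -79 -79
0.05   .   .   .   .   .   .   .   . -79 -79 -69 -69   .   1   2   1   0   0 -79 -79 -79 -79 -79 -79 -79 -79 -79 -79 -79
0.00 -79 -79 -79 -79 -79 -79 -79 -79 -79 -79 -70   .   .   .   .   1   0   0 -79 -79 -79 -79 -79 -79 -79 -79 -79 -79 -79
cam [0.48221819 0.19960035 1.00337303]
[0.53348623 0.12404794 0.12      ] [361.65346188 254.46870454] [322.61140934 265.55028753]
[322 265]
```

View pics/sideA.png

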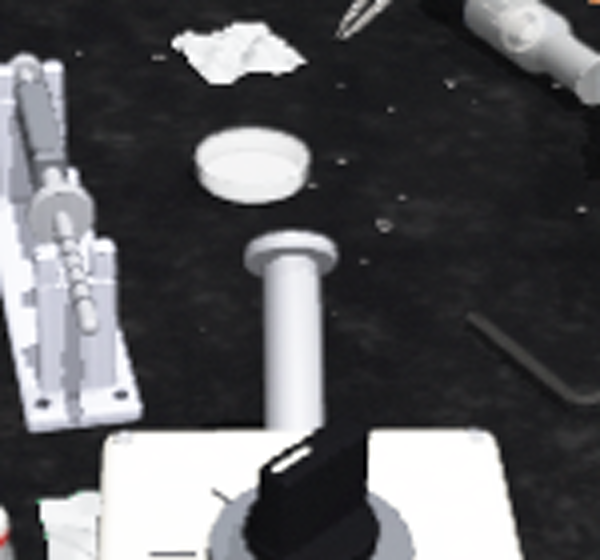

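```bash
cat >> h.py <<'E'
def Rdown(jaw_deg):  # tool z down, tool y yaw
    a=np.radians(jaw_deg); y=np.array([np.cos(a),np.sin(a),0]); z=np.array([0,0,-1.]); return np.c_[np.cross(y,z),y,z]
def plan(tp,tR,w,lin=45,ang=8.2,show=True,stop=None):
    o=robot.get_obs(); p0=np.array(o["tcp_pos"]);R0=np.array(o["tcp_rot"]);tp=np.array(tp,float)
    rv=R.from_matrix(R0.T@tR).as_rotvec(); n=max(1,int(np.ceil(max(np.linalg.norm(tp-p0)*1000/lin,np.degrees(np.linalg.norm(rv))/ang)-1e-6)))
    print("t",round(o["time"],2),"q",o["qpos"].round(2),"n",n,"d",((tp-p0)*1000).round(1),"rv",rv.round(3))
    for k in range(n):
        Ra=R0@R.from_rotvec(rv*k/n).as_matrix(); s=Ra.T@(tp-p0)*1000/n
        print([round(float(x),3) for x in rv/n]+[round(float(x),1) for x in s]+[w],end=", \n" if k%5<4 else "\n--\n")
def snap(n,f):
    o=robot.get_obs(); p,d=viewer.grab_frame(n); cv2.imwrite(f"pics/{f}.png",p[:,:,::-1]); np.savez(f+".npz",p=p,d=d,pos=o["tcp_pos"],rot=o["tcp_rot"]); return p,d,np.array(o["tcp_pos"]),np.array(o["tcp_rot"])
E
python3 - <<'E'
from h import *
plan([.5265,-.0312,.25],Rdown(-52.3),87)
E
```

```text
t 0.15 q [ 1.04  0.41 -0.01  1.6   0.01  1.13 -0.08] n 14 d [250.5 529.1  20. ] rv [-0.001 -0.    -0.2  ]
[-0.0, -0.0, -0.014, 32.8, -26.0, -1.4, 87], 
[-0.0, -0.0, -0.014, 33.1, -25.5, -1.4, 87], 
[-0.0, -0.0, -0.014, 33.5, -25.0, -1.4, 87], 
[-0.0, -0.0, -0.014, 33.8, -24.6, -1.4, 87], 
[-0.0, -0.0, -0.014, 34.2, -24.1, -1.4, 87]
--
[-0.0, -0.0, -0.014, 34.5, -23.6, -1.4, 87], 
[-0.0, -0.0, -0.014, 34.9, -23.1, -1.4, 87], 
[-0.0, -0.0, -0.014, 35.2, -22.6, -1.4, 87], 
[-0.0, -0.0, -0.014, 35.5, -22.1, -1.4, 87], 
[-0.0, -0.0, -0.014, 35.8, -21.6, -1.4, 87]
--
[-0.0, -0.0, -0.014, 36.1, -21.1, -1.4, 87], 
[-0.0, -0.0, -0.014, 36.4, -20.5, -1.4, 87], 
[-0.0, -0.0, -0.014, 36.7, -20.0, -1.4, 87], 
[-0.0, -0.0, -0.014, 37.0, -19.5, -1.4, 87],
```

carry_out(
  targets=[
    [0,0,-0.014,33,-26,-1.5,87],
    [0,0,-0.014,33,-25.5,-1.5,87],
    [0,0,-0.014,33.5,-25,-1.5,87],
    [0,0,-0.014,34,-24.5,-1.5,87],
    [0,0,-0.014,34,-24,-1.5,87],
  ],
)

```text
time: 0.65
tcp_pos: [0.3636, -0.3707, 0.2348]
tcp_rot: [[0.868, 0.496, -0.005], [0.496, -0.868, 0.001], [-0.004, -0.003, -1.0]]
ft_force: [0.6, 0.5, -0.7]
gripper_width: 0.993
```

carry_out(
  targets=[
    [0,0,-0.014,34.5,-23.5,-1.5,87],
    [0,0,-0.014,35,-23,-1.5,87],
    [0,0,-0.014,35,-22.5,-1.5,87],
    [0,0,-0.014,35.5,-22,-1.5,87],
    [0,0,-0.014,36,-21.5,-1.5,87],
  ],
)

```text
time: 1.15
tcp_pos: [0.457, -0.1747, 0.2422]
tcp_rot: [[0.83, 0.557, -0.005], [0.557, -0.831, 0.001], [-0.004, -0.003, -1.0]]
ft_force: [0.4, -0.2, 0.3]
gripper_width: 0.993
```

carry_out(
  targets=[
    [0,0,-0.016,36,-21,-1.5,87],
    [0,0,-0.016,36.5,-20.5,-1.5,87],
    [0,0,-0.016,36.5,-20,-1.5,87],
    [0,0,-0.016,25,-13,-1.5,87],
    [0,0,0,0,0,0,87],
  ],
)

```text
time: 1.65
tcp_pos: [0.5265, -0.0239, 0.2482]
tcp_rot: [[0.786, 0.618, -0.004], [0.618, -0.786, 0.003], [-0.002, -0.005, -1.0]]
ft_force: [-0.1, -0.3, 0.3]
gripper_width: 0.991
```

```bash
python3 - <<'E'
from h import *
p,d,pos,rot=snap("wrist","w1"); print(pos,rot.round(3))
for P in([.5265,-.0312,.144],[.533,.1235,.12]): print(proj("wrist",P,pos,rot))
plan([.5265,-.0312,.25],Rdown(-52.3),87)
E
```

```text
[ 0.52653868 -0.02389458  0.24819679] [[ 0.786  0.618 -0.004]
 [ 0.618 -0.786  0.003]
 [-0.002 -0.005 -1.   ]]
[328.75533438 256.62866233]
[178.22711262 124.07917677]
t 1.7 q [ 0.28  0.26 -0.38  1.79  0.1   1.12 -1.05] n 1 d [ 0.7 -5.3  2.1] rv [-0.005  0.003  0.006]
[-0.005, 0.003, 0.006, -2.7, 4.6, -2.1, 87],
```

View pics/w1.png

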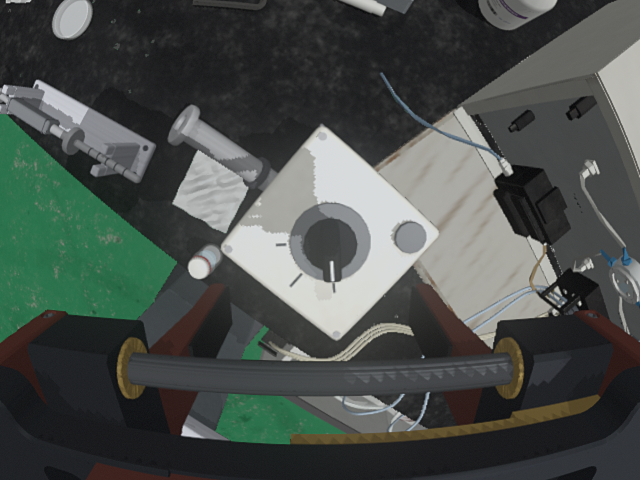

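```bash
python3 - <<'E'
from h import *
z=np.load("w1.npz");p=z["p"];pos=z["pos"];rot=z["rot"]
cv2.imwrite("pics/w1c.png",cv2.resize(p[190:300,270:390],None,fx=6,fy=5,interpolation=2)[:,:,::-1])
C=[onz("wrist",u,v,.1,pos,rot) for u,v in[(322,125),(440,235),(335,338),(222,249)]]
print(np.round(C,4),np.mean(C,0))
for P in([.5265,-.0312,.108],[.5265,-.0312,.112],[.5265,-.0312,.144]): print(proj("wrist",P,pos,rot))
print(onz("wrist",331,263,.144,pos,rot),onz("wrist",333,282,.144,pos,rot))
print(onz("wrist",330,242,.108,pos,rot))
E
```

```text
[[ 0.5992  0.0322  0.1   ]
 [ 0.5913 -0.1037  0.1   ]
 [ 0.4589 -0.0935  0.1   ]
 [ 0.4649  0.0365  0.1   ]] [ 0.52856498 -0.03210609  0.1       ]
[327.99787087 243.97987955]
[328.07367635 245.24085508]
[328.75533438 256.62866233]
[ 0.52371995 -0.03550235  0.144     ] [ 0.51309134 -0.04589978  0.144     ]
[ 0.52882151 -0.03144522  0.108     ]
```

View pics/w1c.png

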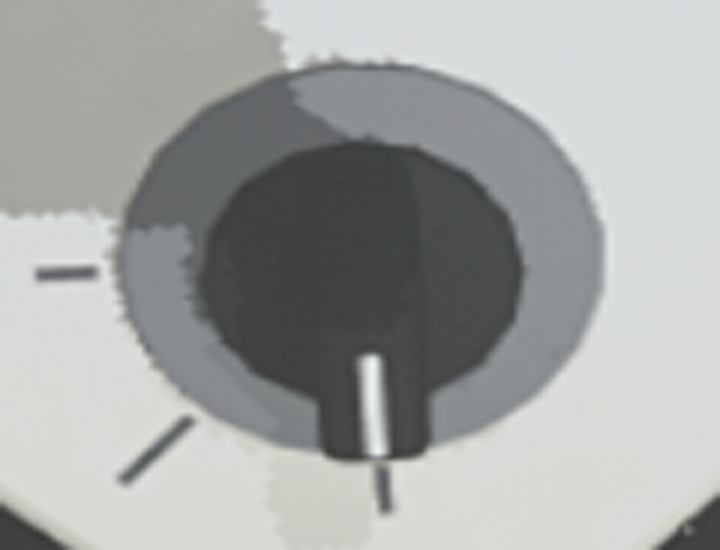

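```bash
python3 - <<'E'
from h import *
plan([.5275,-.0315,.126],Rdown(-50.5),60,lin=35)
E
```

```text
t 1.7 q [ 0.28  0.26 -0.38  1.79  0.1   1.12 -1.05] n 4 d [   1.7   -5.6 -121.9] rv [-0.005  0.003 -0.026]
[-0.001, 0.001, -0.006, -0.4, 1.5, 30.5, 60], 
[-0.001, 0.001, -0.006, -0.5, 1.5, 30.5, 60], 
[-0.001, 0.001, -0.006, -0.5, 1.4, 30.5, 60], 
[-0.001, 0.001, -0.006, -0.5, 1.4, 30.5, 60],
```

carry_out(
  targets=[
    [-0.001,0.001,-0.006,-0.5,1.5,30,60],
    [-0.001,0.001,-0.006,-0.5,1.5,30,60],
    [-0.001,0.001,-0.006,-0.5,1.5,30,60],
    [-0.001,0.001,-0.006,-0.5,1.5,25,60],
    [0,0,0,0,0,0,60],
  ],
  newtons=20,
)

```text
time: 2.2
tcp_pos: [0.5259, -0.0399, 0.1297]
tcp_rot: [[0.778, 0.629, 0.001], [0.629, -0.778, -0.003], [-0.001, 0.003, -1.0]]
ft_force: [0.6, -0.3, -0.5]
gripper_width: 0.687
```

```bash
python3 - <<'E'
from h import *
p,d,pos,rot=snap("wrist","w2"); print(pos)
plan([.5275,-.0315,.126],Rdown(-50.5),60,lin=35)
E
```

```text
[ 0.52586793 -0.0398521   0.12966574]
t 2.25 q [ 0.27  0.39 -0.36  1.92  0.18  0.86 -1.07] n 1 d [ 0.7  8.2 -5.3] rv [ 0.004 -0.    -0.01 ]
[0.004, -0.0, -0.01, 5.7, -6.0, 5.3, 60],
```

View pics/w2.png

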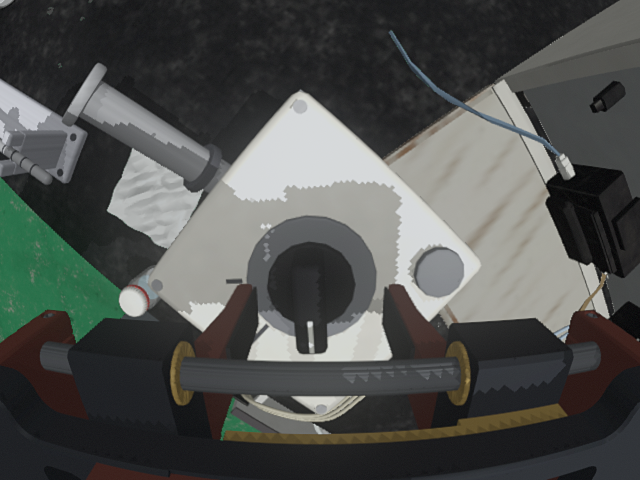

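carry_out(
  targets=[
    [0.004,0,-0.01,5.5,-6,4,60],
    [0,0,0,0,0,0,60],
  ],
)

```text
time: 2.45
tcp_pos: [0.5283, -0.0323, 0.1293]
tcp_rot: [[0.772, 0.635, 0.003], [0.635, -0.772, -0.0], [0.002, 0.002, -1.0]]
ft_force: [0.2, -0.8, 0.8]
gripper_width: 0.684
```

```bash
python3 - <<'E'
from h import *
p,d,pos,rot=snap("wrist","w3"); print(pos)
plan([.5275,-.0315,.126],Rdown(-50.5),60,lin=35)
cv2.imwrite("pics/w3c.png",cv2.resize(p[200:420,180:460],None,fx=2.5,fy=2.5,interpolation=2)[:,:,::-1])
E
```

```text
[ 0.52826286 -0.03230039  0.12926641]
t 2.5 q [ 0.26  0.39 -0.36  1.92  0.18  0.86 -1.08] n 1 d [-1.2  1.4 -3.8] rv [ 0.003 -0.002 -0.002]
[0.003, -0.002, -0.002, -0.0, -1.9, 3.8, 60],
```

View pics/w3c.png

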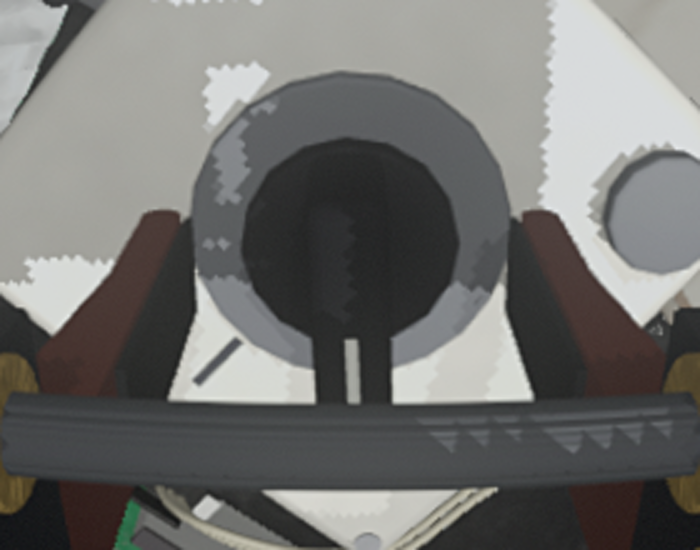

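carry_out(
  targets=[
    [0,0,0,0,0,3,40],
    [0,0,0,0,0,0,8],
    [0,0,0,0,0,0,8],
    [0,0,0,0,0,0,8],
    [0,0,0,0,0,0,8],
  ],
  newtons=20,
)

```text
time: 3.0
tcp_pos: [0.5302, -0.0329, 0.1292]
tcp_rot: [[0.773, 0.635, 0.008], [0.635, -0.773, -0.002], [0.005, 0.006, -1.0]]
ft_force: [0.3, -0.1, -0.4]
gripper_width: 0.265
```

carry_out(
  targets=[
    [0,0,0,0,0,0,8],
  ],
)

```text
time: 3.1
tcp_pos: [0.5298, -0.032, 0.1292]
tcp_rot: [[0.773, 0.635, 0.007], [0.635, -0.773, -0.0], [0.005, 0.005, -1.0]]
ft_force: [-4.8, 10.8, 3.7]
gripper_width: 0.18
```

```bash
python3 - <<'E'
from h import *
o=robot.get_obs(); print(o["gripper_width"]*88,o["tcp_pos"],o["ft_force"],o["torque"])
plan([.5275,-.0315,.126],Rdown(-93),8)
E
```

```text
15.883772448482222 [ 0.52977084 -0.03200381  0.12917632] [-4.81927487 10.8016656   3.68780385] [2.4675507  1.1427135  0.05288401]
t 3.1 q [ 0.26  0.39 -0.36  1.92  0.18  0.85 -1.08] n 6 d [-2.3  0.5 -3.2] rv [ 0.003 -0.007  0.74 ]
[0.0, -0.001, 0.123, -0.2, -0.3, 0.5, 8], 
[0.0, -0.001, 0.123, -0.3, -0.3, 0.5, 8], 
[0.0, -0.001, 0.123, -0.3, -0.2, 0.5, 8], 
[0.0, -0.001, 0.123, -0.3, -0.2, 0.5, 8], 
[0.0, -0.001, 0.123, -0.4, -0.2, 0.5, 8]
--
[0.0, -0.001, 0.123, -0.4, -0.1, 0.5, 8],
```

carry_out(
  targets=[
    [0,0,0,0,0,0,8],
    [0,0,0,0,0,0,8],
  ],
)

```text
time: 3.3
tcp_pos: [0.5293, -0.0311, 0.1292]
tcp_rot: [[0.772, 0.636, 0.006], [0.636, -0.772, 0.0], [0.005, 0.004, -1.0]]
ft_force: [0.2, -1.0, 0.1]
gripper_width: 0.159
```

carry_out(
  targets=[
    [0,0,0.12,0,0,0,8],
    [0,0,0.12,0,0,0,8],
    [0,0,0.12,0,0,0,8],
  ],
)

```text
time: 3.6
tcp_pos: [0.5295, -0.0316, 0.1292]
tcp_rot: [[0.95, 0.313, 0.007], [0.313, -0.95, 0.0], [0.006, 0.002, -1.0]]
ft_force: [-1.3, 0.1, 2.0]
gripper_width: 0.156
```

carry_out(
  targets=[
    [0,0,0.12,0,0,0,8],
    [0,0,0.12,0,0,0,8],
    [0,0,0.06,0,0,0,8],
    [0,0,0,0,0,0,8],
  ],
)

```text
time: 4.0
tcp_pos: [0.5296, -0.0321, 0.1292]
tcp_rot: [[1.0, 0.002, 0.007], [0.002, -1.0, -0.001], [0.007, 0.001, -1.0]]
ft_force: [-0.1, 1.5, 1.5]
gripper_width: 0.161
```

```bash
python3 - <<'E'
from h import *
o=robot.get_obs(); r=o["tcp_rot"]; print(o["time"],np.degrees(np.arctan2(r[1,1],r[0,1])),o["gripper_width"]*88,o["tcp_pos"],o["ft_force"],o["torque"])
E
```

```text
4.0 -89.90857969878306 14.149234508214949 [ 0.52960065 -0.0321213   0.12922569] [-0.10342345  1.46928015  1.47120116] [0.2183438  0.27511024 0.01283329]
```

carry_out(
  targets=[
    [0,0,0.045,0,0,0,8],
    [0,0,0,0,0,0,8],
    [0,0,0,0,0,0,35],
    [0,0,0,0,0,0,50],
    [0,0,0,0,0,0,60],
  ],
)

```text
time: 4.5
tcp_pos: [0.5301, -0.0329, 0.1292]
tcp_rot: [[0.999, -0.036, 0.007], [-0.036, -0.999, -0.001], [0.008, 0.001, -1.0]]
ft_force: [0.3, 0.5, 0.8]
gripper_width: 0.393
```

carry_out(
  targets=[
    [0,0,0,0,0,-25,60],
    [0,0,0,0,0,-40,80],
    [0,0,0,0,0,-40,80],
    [0,0,0,0,0,-30,80],
  ],
)

```text
time: 4.9
tcp_pos: [0.5263, -0.0334, 0.2635]
tcp_rot: [[0.999, -0.033, -0.003], [-0.033, -0.999, -0.001], [-0.003, 0.001, -1.0]]
ft_force: [0.9, 0.2, -0.6]
gripper_width: 0.753
```

```bash
python3 - <<'E'
from h import *
p,d,pos,rot=snap("wrist","w4"); print(pos)
cv2.imwrite("pics/w4c.png",cv2.resize(p[60:400,120:520],None,fx=2,fy=1.75,interpolation=2)[:,:,::-1])
p,d,_,_=snap("top","t4")
cv2.imwrite("pics/t4.png",p[:,:,::-1])
u=[.435,.31]; 
ax=np.array([np.cos(np.radians(-82.4)),np.sin(np.radians(-82.4))])
g=np.array([.4336,.3099])+.017*ax; print(g)
plan([g[0],g[1],.18],Rdown(7.6),80)
E
```

```text
[ 0.52630335 -0.03341455  0.26352387]
[0.43584836 0.29304934]
t 5.0 q [ 0.15  0.23 -0.21  1.77  0.05  1.14 -1.69] n 13 d [-92.4 326.4 -85.7] rv [ 4.000e-03 -1.000e-03 -1.737e+00]
[0.0, -0.0, -0.134, -8.0, -24.9, 6.5, 80], 
[0.0, -0.0, -0.134, -4.6, -25.7, 6.5, 80], 
[0.0, -0.0, -0.134, -1.1, -26.1, 6.5, 80], 
[0.0, -0.0, -0.134, 2.4, -26.0, 6.6, 80], 
[0.0, -0.0, -0.134, 5.8, -25.5, 6.6, 80]
--
[0.0, -0.0, -0.134, 9.2, -24.4, 6.6, 80], 
[0.0, -0.0, -0.134, 12.3, -23.0, 6.6, 80], 
[0.0, -0.0, -0.134, 15.3, -21.2, 6.6, 80], 
[0.0, -0.0, -0.134, 18.0, -18.9, 6.6, 80], 
[0.0, -0.0, -0.134, 20.3, -16.4, 6.6, 80]
--
[0.0, -0.0, -0.134, 22.3, -13.5, 6.6, 80], 
[0.0, -0.0, -0.134, 23.9, -10.4, 6.6, 80], 
[0.0, -0.0, -0.134, 25.1, -7.1, 6.6, 80],
```

View pics/w4c.png

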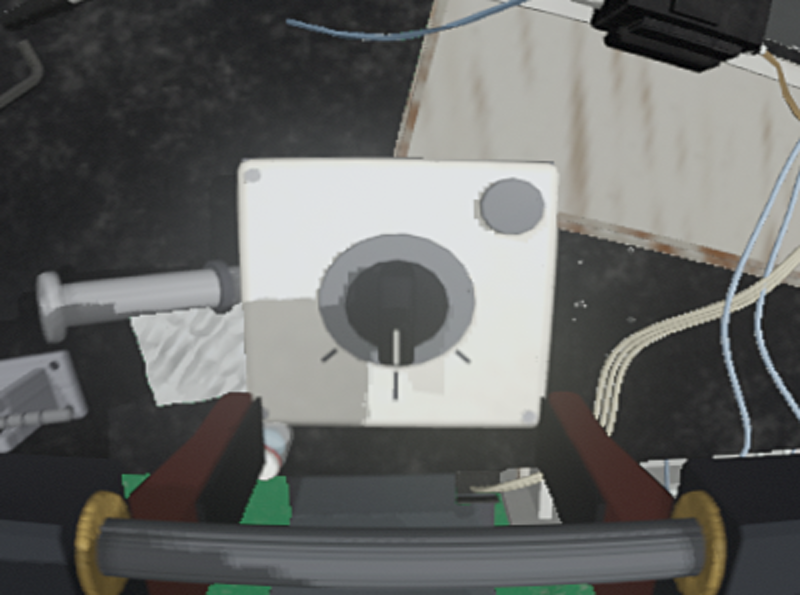

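View pics/t4.png

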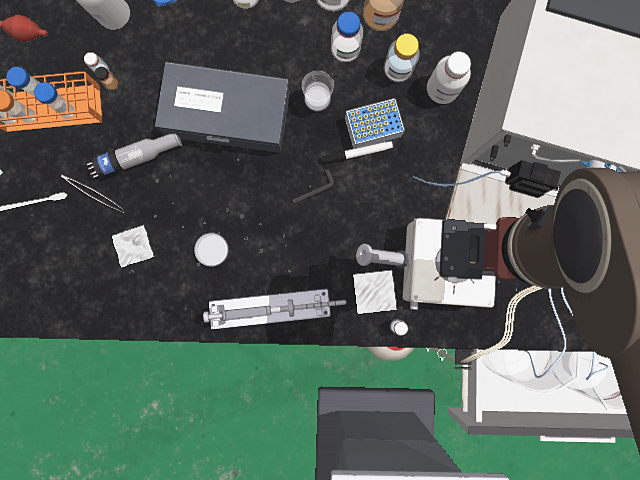

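carry_out(
  targets=[
    [0,0,-0.134,-8,-25,3,80],
    [0,0,-0.134,-4.5,-25.5,3,80],
    [0,0,-0.134,-1,-26,5,80],
    [0,0,-0.134,2.5,-26,6,80],
    [0,0,-0.134,6,-25.5,6,80],
  ],
)

```text
time: 5.5
tcp_pos: [0.4922, 0.0905, 0.24]
tcp_rot: [[0.794, 0.608, 0.006], [0.608, -0.794, -0.004], [0.002, 0.007, -1.0]]
ft_force: [0.4, 0.6, -0.7]
gripper_width: 0.911
```

carry_out(
  targets=[
    [0,0,-0.134,9,-24.5,6,80],
    [0,0,-0.134,12.5,-23,6,80],
    [0,0,-0.134,15.5,-21,6,80],
    [0,0,-0.134,18,-19,6,80],
    [0,0,-0.134,20.5,-16.5,6,80],
  ],
)

```text
time: 6.0
tcp_pos: [0.4494, 0.2186, 0.204]
tcp_rot: [[0.215, 0.977, 0.002], [0.977, -0.215, -0.005], [-0.005, 0.003, -1.0]]
ft_force: [0.5, 0.1, 0.0]
gripper_width: 0.91
```

```bash
python3 - <<'E'
from h import *
plan([.4358,.2930,.18],Rdown(7.6),80)
E
```

```text
t 6.0 q [-0.08  0.28 -0.57  1.9   0.18  1.02 -0.94] n 3 d [-13.6  74.4 -24. ] rv [ 0.002  0.005 -0.349]
[0.001, 0.002, -0.116, 23.3, -9.8, 7.9, 80], 
[0.001, 0.002, -0.116, 24.2, -7.0, 7.9, 80], 
[0.001, 0.002, -0.116, 24.9, -4.1, 8.0, 80],
```

carry_out(
  targets=[
    [0,0.002,-0.116,23,-10,8,80],
    [0,0.002,-0.116,24,-7,8,80],
    [0,0.002,-0.11,22,-4,8,80],
    [0,0,0,0,0,0,80],
  ],
)

```text
time: 6.4
tcp_pos: [0.4312, 0.2945, 0.1751]
tcp_rot: [[-0.151, 0.989, -0.002], [0.989, 0.151, 0.002], [0.002, -0.002, -1.0]]
ft_force: [-0.3, -0.4, 0.6]
gripper_width: 0.91
```

```bash
python3 - <<'E'
from h import *
p,d,pos,rot=snap("wrist","w5"); print(pos)
plan([.4358,.2930,.18],Rdown(7.6),80)
print([proj("wrist",P,pos,rot) for P in([.4288,.3475,.081],[.4386,.2702,.081])])
E
```

```text
[0.43117926 0.2945207  0.17512779]
t 6.45 q [-0.17  0.37 -0.65  1.88  0.26  0.98 -0.78] n 1 d [3.9 0.1 4.6] rv [-0.002 -0.001  0.014]
[-0.002, -0.001, 0.014, -0.4, 3.9, -4.6, 80], 
[array([329.27171927, 179.3264724 ]), array([325.92563029, 289.16619954])]
```

View pics/w5.png

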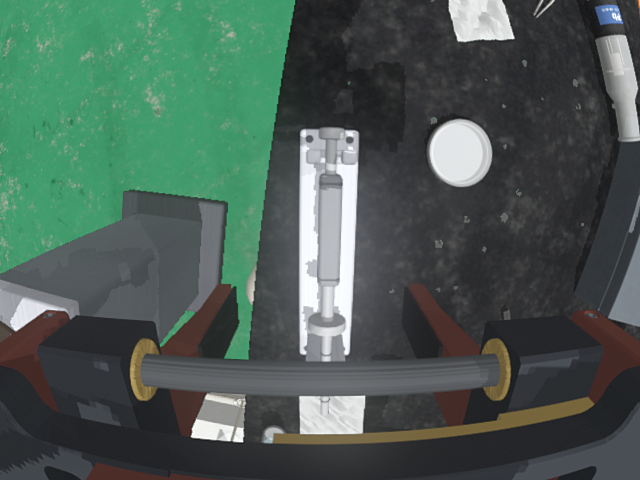

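carry_out(
  targets=[
    [-0.002,0,0.012,0,4.5,25,60],
    [0,0,0,0,0,30,50],
    [0,0,0,0,0,30,45],
    [0,0,0,0,0,18,45],
    [0,0,0,0,0,0,45],
  ],
)

```text
time: 6.95
tcp_pos: [0.4401, 0.2871, 0.0693]
tcp_rot: [[-0.116, 0.993, 0.003], [0.993, 0.116, -0.002], [-0.002, 0.003, -1.0]]
ft_force: [0.1, 0.5, -0.1]
gripper_width: 0.522
```

```bash
python3 - <<'E'
from h import *
p,d,pos,rot=snap("wrist","w6"); print(pos)
plan([.4365,.2930,.0585],Rdown(7.6),45)
print(robot.get_obs()["gripper_width"])
E
```

```text
[0.44013222 0.28711452 0.06927082]
t 7.0 q [-0.23  0.51 -0.57  1.96  0.39  0.77 -0.91] n 1 d [ -4.1   5.5 -11.9] rv [ 0.004  0.002 -0.016]
[0.004, 0.002, -0.016, 6.0, -3.5, 11.9, 45], 
0.5149539247331275
```

View pics/w6.png

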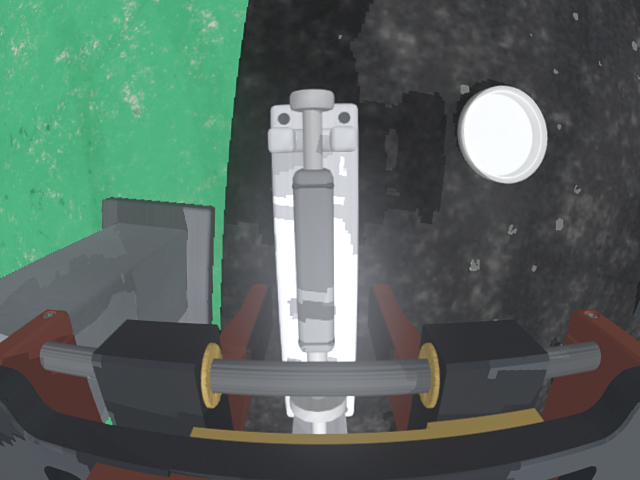

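carry_out(
  targets=[
    [0.004,0.002,-0.016,6,-3.5,12,45],
    [0,0,0,0,0,0,40],
  ],
)

```text
time: 7.2
tcp_pos: [0.4377, 0.2929, 0.0594]
tcp_rot: [[-0.131, 0.991, 0.002], [0.991, 0.131, 0.001], [0.001, 0.002, -1.0]]
ft_force: [-0.2, 0.3, 0.1]
gripper_width: 0.468
```

```bash
python3 - <<'E'
from h import *
plan([.4365,.2930,.0585],Rdown(7.6),40)
E
```

```text
t 7.2 q [-0.25  0.53 -0.56  1.97  0.4   0.75 -0.92] n 1 d [-1.2  0.1 -0.9] rv [ 0.002 -0.001 -0.002]
[0.002, -0.001, -0.002, 0.3, -1.2, 0.9, 40],
```

carry_out(
  targets=[
    [0.002,0,0,0,-1.2,1,10],
    [0,0,0,0,0,0,10],
    [0,0,0,0,0,0,10],
    [0,0,0,0,0,0,10],
    [0,0,0,0,0,0,10],
  ],
  newtons=15,
)

```text
time: 7.7
tcp_pos: [0.4376, 0.2935, 0.0606]
tcp_rot: [[-0.13, 0.991, 0.003], [0.991, 0.13, 0.002], [0.002, 0.004, -1.0]]
ft_force: [-0.9, -0.3, -1.5]
gripper_width: 0.181
```

carry_out(
  targets=[
    [0,0,0,0,0,0,10],
    [0,0,0,0,0,0,10],
  ],
  newtons=40,
)

```text
time: 7.9
tcp_pos: [0.4376, 0.2934, 0.0606]
tcp_rot: [[-0.13, 0.992, 0.004], [0.992, 0.13, 0.002], [0.002, 0.004, -1.0]]
ft_force: [0.0, 0.6, -1.1]
gripper_width: 0.183
```

```bash
python3 - <<'E'
from h import *
o=robot.get_obs();print(o["gripper_width"]*88,o["tcp_pos"],o["ft_force"],o["torque"],o["tcp_rot"].round(3))
E
```

```text
16.113615276201333 [0.43759781 0.29341033 0.06060581] [ 0.00837403  0.64613976 -1.1047861 ] [ 0.0339724  -0.11688168  0.0467109 ] [[-0.13   0.992  0.004]
 [ 0.992  0.13   0.002]
 [ 0.002  0.004 -1.   ]]
```

carry_out(
  targets=[
    [0,0,0,0,0,-15,10],
    [0,0,0,0,0,-30,10],
    [0,0,0,0,0,-40,10],
    [0,0,0,0,0,-45,10],
    [0,0,0,0,0,-45,10],
  ],
)

```text
time: 8.4
tcp_pos: [0.4332, 0.2911, 0.2388]
tcp_rot: [[-0.133, 0.991, -0.008], [0.991, 0.133, -0.003], [-0.002, -0.009, -1.0]]
ft_force: [0.6, 0.7, -1.6]
gripper_width: 0.178
```

```bash
cat >> h.py <<'E'
def tubeframe(yaw=-2.53):
    a=np.radians(yaw); yb=np.array([-np.sin(a),np.cos(a),0]); c,s=np.cos(np.radians(35)),np.sin(np.radians(35))
    x=yb*c+np.array([0,0,s]); y=np.array([np.cos(a),np.sin(a),0]); return np.c_[x,y,np.cross(x,y)]
E
python3 - <<'E'
from h import *
p,d,pos,rot=snap("wrist","w7"); print(pos,robot.get_obs()["gripper_width"]*88)
T=tubeframe(); M=np.array([.5335,.1238,.12])
plan(M+T@np.array([.168+.06-.017,0,.0094]),T,10,lin=30)
E
```

```text
[0.43316205 0.29111311 0.23883113] 15.811764426213248
t 8.45 q [-0.13  0.3  -0.67  1.78  0.2   1.13 -0.74] n 5 d [105.8   8.  -13.2] rv [-0.054  0.607  0.172]
[-0.011, 0.121, 0.034, -1.2, 21.2, 2.7, 10], 
[-0.011, 0.121, 0.034, -0.8, 21.2, 2.8, 10], 
[-0.011, 0.121, 0.034, -0.5, 21.2, 2.9, 10], 
[-0.011, 0.121, 0.034, -0.1, 21.2, 3.1, 10], 
[-0.011, 0.121, 0.034, 0.2, 21.1, 3.3, 10]
--
```

View pics/w7.png

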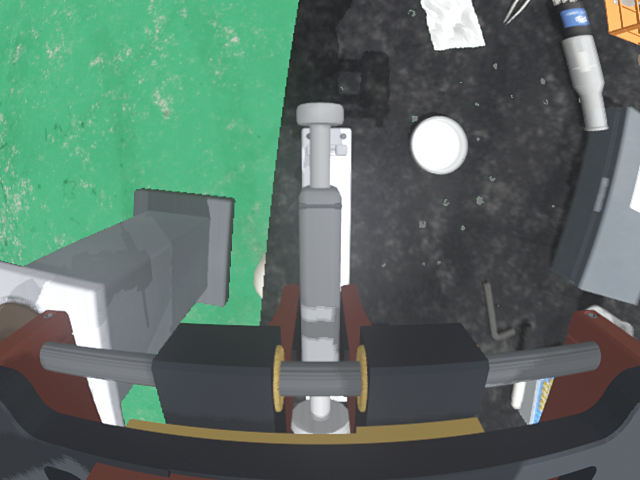

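carry_out(
  targets=[
    [-0.011,0.121,0.034,0,21,0,10],
    [-0.011,0.121,0.034,0,21,1,10],
    [-0.011,0.121,0.034,0,21,2,10],
    [-0.011,0.121,0.034,0,21,2,10],
    [-0.011,0.121,0.034,0,18,3,10],
  ],
)

```text
time: 8.95
tcp_pos: [0.5394, 0.3134, 0.2555]
tcp_rot: [[0.013, 0.999, 0.039], [0.805, -0.034, 0.592], [0.593, 0.024, -0.805]]
ft_force: [-0.1, 0.4, -2.2]
gripper_width: 0.181
```

carry_out(
  targets=[
    [0,0,0,0,0,0,10],
  ],
)

```text
time: 9.05
tcp_pos: [0.5427, 0.3081, 0.2535]
tcp_rot: [[0.022, 0.999, 0.043], [0.804, -0.044, 0.593], [0.595, 0.021, -0.804]]
ft_force: [-0.5, -1.6, -1.0]
gripper_width: 0.18
```

```bash
python3 - <<'E'
from h import *
T=tubeframe(); M=np.array([.5335,.1238,.12])
plan(M+T@np.array([.168+.06-.017,0,.0094]),T,10,lin=30)
for n in("top","side"): 
    p,d,pos,rot=snap(n,n+"8")
    tip=pos+rot@np.array([-.151,0,-.0094]); t=proj(n,tip); print(n,t,proj(n,M))
    u,v=t.astype(int); u-=70;v-=60; print(u,v)
    cv2.imwrite(f"pics/{n}8c.png",cv2.resize(p[v:v+120,u:u+160],None,fx=5,fy=5,interpolation=2)[:,:,::-1])
E
```

```text
t 9.05 q [ 0.36  0.43 -0.83  1.82 -0.37  0.76 -0.17] n 1 d [ -1.3  -6.3 -20.2] rv [ 0.017 -0.026  0.013]
[0.017, -0.026, 0.013, -17.1, -1.4, 12.5, 10], 
top [327.16082142 247.90876405] [361.80686979 254.46491625]
257 187
side [322.88388028 218.07778977] [322.63452108 265.63419821]
252 158
```

View pics/top8c.png

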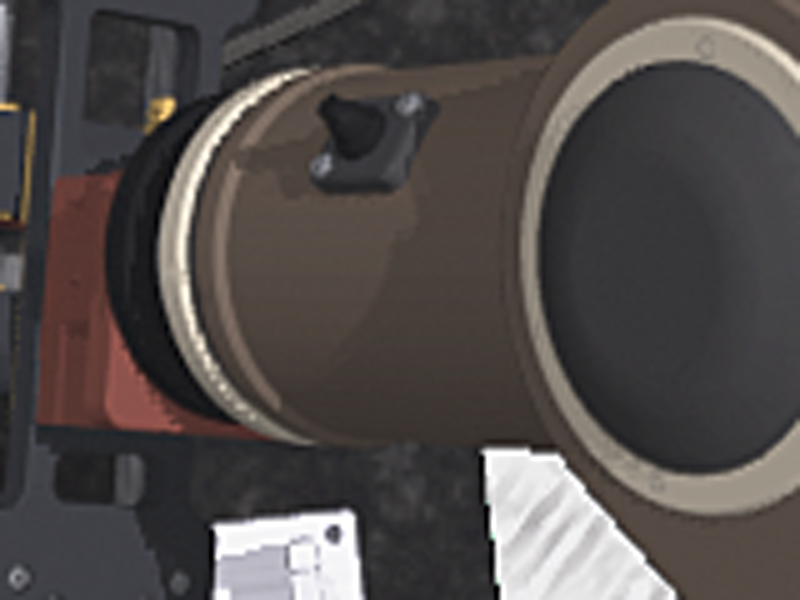

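View pics/side8c.png

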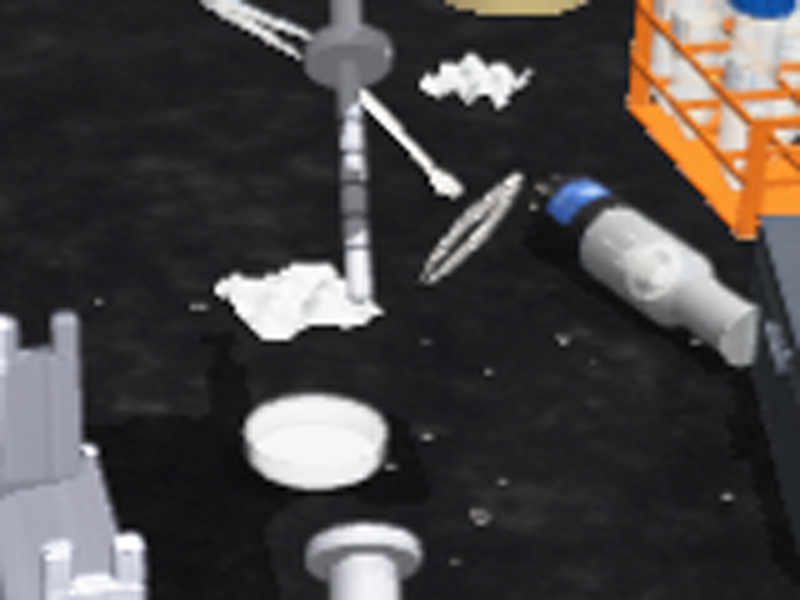

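```bash
cat >> h.py <<'E'
from scipy.optimize import least_squares
def circ(yz):
    f=lambda q:np.hypot(yz[:,0]-q[0],yz[:,1]-q[1])-q[2]
    r=least_squares(f,[0,0,.008],loss="soft_l1",f_scale=.0008); return r.x*1000,np.std(r.fun)*1000
E
python3 - <<'E'
from h import *
T=tubeframe(); M=np.array([.5335,.1238,.12])
for f,n in(("side8","side"),("top0","top"),("side0","side")):
    z=np.load(f+".npz");P=cloud(n,z["d"]);Q=(P-M)@T; pos,rot=z["pos"],z["rot"]
    k=(z["d"]>0)
    for lo,hi in((-.10,-.05),(-.06,-.015),(-.08,-.012)):
        m=k&(Q[...,0]>lo)&(Q[...,0]<hi)&(np.hypot(Q[...,1],Q[...,2])<.025)&(P[...,2]>.03)
        q=Q[m]; 
        if len(q)>20: print(f,"tube",lo,hi,len(q),circ(q[:,1:]), q[:,1].min(),q[:,1].max(),q[:,2].min(),q[:,2].max())
    m=k&(Q[...,0]>-.009)&(Q[...,0]<.004)&(np.hypot(Q[...,1],Q[...,2])<.03)&(P[...,2]>.08)
    q=Q[m]*1000; print(f,"flange",len(q),"x hist",np.histogram(q[:,0],6),circ(q[(abs(q[:,0]+3.5)<3)][:,1:]/1000) if len(q)>10 else "")
    if f=="side8":
        S=(P-pos)@rot
        for lo,hi in((-.15,-.125),(-.125,-.1),(-.1,-.065)):
            m=k&(S[...,0]>lo)&(S[...,0]<hi)&(np.hypot(S[...,1],S[...,2]+.0094)<.012); s=S[m]
            print("shaft",lo,hi,m.sum(),circ(s[:,1:]), np.median(s[:,1:],0)*1000)
            print("   in tube frame", np.median(Q[m],0)*1000)
        m=k&(S[...,0]>-.165)&(S[...,0]<-.14)&(np.hypot(S[...,1],S[...,2]+.0094)<.012); print("tip x",np.sort(S[m][:,0])[:5]*1000)
E
```

```text
side8 tube -0.1 -0.05 267 (array([ 1.96343022,  0.40897122, 10.39345045]), np.float64(1.066689089632523)) -0.008669296427866773 0.01280929103278737 -0.013617326843686408 0.0009984070780368283
side8 tube -0.06 -0.015 394 (array([ 1.88749373,  0.62712501, 10.49048404]), np.float64(1.096648114715668)) -0.00909386618693791 0.01280929103278737 -0.013218768350886175 0.0028388550510246645
side8 tube -0.08 -0.012 600 (array([ 1.86304168,  0.59123253, 10.47367043]), np.float64(1.0957101454618257)) -0.00909386618693791 0.01280929103278737 -0.013617326843686408 0.0028388550510246645
side8 flange 146 x hist (array([62, 22, 19, 19, 11, 13]), array([-8.98215794, -7.74794113, -6.51372431, -5.2795075 , -4.04529068,
       -2.81107386, -1.57685705])) (array([ 1.95170433,  0.67190912, 17.3787837 ]), np.float64(0.9235883253319275))
shaft -0.15 -0.125 70 (array([ 0.2108343 , -8.48404305,  3.8472771 ]), np.float64(0.9863330396823444)) [  0.24114323 -11.42956724]
   in tube frame [ 92.20486895   1.92265376 -11.47492503]
shaft -0.125 -0.1 66 (array([ 0.03136029, -9.38201896,  3.43438982]), np.float64(0.945
[... 1334 characters left out ...]
58 0.01286873945151565 -0.012539364760439398 0.0018071477006352421
side0 tube -0.06 -0.015 399 (array([ 1.81775068,  0.68098635, 10.44620594]), np.float64(1.0072122093488376)) -0.009090731426173903 0.01286873945151565 -0.013377663282922905 0.002838688782499611
side0 tube -0.08 -0.012 594 (array([ 1.8426671 ,  0.71088357, 10.53029482]), np.float64(1.0080811043820423)) -0.009090731426173903 0.01286873945151565 -0.013377663282922905 0.002838688782499611
side0 flange 148 x hist (array([66, 20, 23, 14, 15, 10]), array([-8.94456057, -7.73279802, -6.52103547, -5.30927292, -4.09751037,
       -2.88574782, -1.67398527])) (array([ 1.94029167,  1.00773803, 17.63587623]), np.float64(1.0110314651405812))
```

```bash
cat >> h.py <<'E'
T0=tubeframe(); M1=np.array([.5335,.1238,.12])+T0@np.array([0,.0018,.0006])
def ins(s,**k):
    o=robot.get_obs(); q=T0.T@(np.array(o["tcp_pos"])-M1)*1000; print("tip s %.1f y %.1f z %.1f"%(q[0]-151,q[1],q[2]-9.2),"F tube",(T0.T@o["ft_force"]).round(1),"w",round(o["gripper_width"]*88,1))
    plan(M1+T0@np.array([s/1000+.151,0,.0092]),T0,10,**k)
E
python3 -c "
from h import *
ins(30,lin=25)"
```

```text
tip s 81.1 y -4.0 z -12.7 F tube [ 0.7 -1.7  1.1] w 15.7
t 9.15 q [ 0.36  0.43 -0.83  1.82 -0.37  0.76 -0.17] n 3 d [  2.4 -34.7 -39.8] rv [ 0.014 -0.023  0.021]
[0.005, -0.008, 0.007, -17.2, 0.9, 3.9, 10], 
[0.005, -0.008, 0.007, -17.1, 1.0, 4.0, 10], 
[0.005, -0.008, 0.007, -17.1, 1.2, 4.1, 10],
```

carry_out(
  targets=[
    [0.005,-0.008,0.007,-17,1,5,10],
    [0.005,-0.008,0.007,-17,1,5,10],
    [0.005,-0.008,0.007,-15,1.2,4,10],
    [0,0,0,0,0,0,10],
  ],
)

```text
time: 9.55
tcp_pos: [0.539, 0.282, 0.2141]
tcp_rot: [[0.027, 0.999, 0.019], [0.823, -0.033, 0.567], [0.567, -0.0, -0.824]]
ft_force: [0.8, -0.5, -1.4]
gripper_width: 0.179
```

```bash
python3 -c "
from h import *
ins(15,lin=25)"
```

```text
tip s 32.6 y -3.3 z 3.9 F tube [-1.2  0.8  0.9] w 15.7
t 9.55 q [ 0.37  0.47 -0.8   1.85 -0.34  0.74 -0.14] n 1 d [  2.5 -16.8  -6.9] rv [-0.006  0.008  0.009]
[-0.006, 0.008, 0.009, -17.7, 3.1, -3.8, 10],
```

carry_out(
  targets=[
    [-0.006,0.008,0.009,-5,3.2,-3.8,10],
    [0,0,0,0,0,0,10],
    [0,0,0,0,0,0,10],
  ],
)

```text
time: 9.85
tcp_pos: [0.5416, 0.2764, 0.2146]
tcp_rot: [[0.035, 0.999, 0.024], [0.818, -0.043, 0.574], [0.575, -0.0, -0.818]]
ft_force: [0.8, -0.7, -0.5]
gripper_width: 0.181
```

```bash
python3 -c "
from h import *
ins(20,lin=25)"
```

```text
tip s 28.5 y -0.4 z 0.3 F tube [-0.8  0.8  0.1] w 16.0
t 9.85 q [ 0.39  0.47 -0.81  1.86 -0.35  0.74 -0.13] n 1 d [ 0.1 -7.1 -4.6] rv [-0.001 -0.001  0.001]
[-0.001, -0.001, 0.001, -8.5, 0.4, -0.3, 10],
```

```bash
cat >> h.py <<'E'
def rel(f):
    z=np.load(f+".npz");P=cloud("side",z["d"]);Q=(P-M1)@T0;k=z["d"]>0
    def c(lo,hi,r):
        m=k&(Q[...,0]>lo)&(Q[...,0]<hi)&(np.hypot(Q[...,1],Q[...,2])<r)&(P[...,2]>.03); return m.sum(),circ(Q[m][:,1:])[0].round(2)
    print("tube",c(-.08,-.012,.025)); return c
E
python3 - <<'E'
from h import *
p,d,pos,rot=snap("side","side9"); c=rel("side9")
print(c(.035,.06,.012),c(.06,.085,.012),c(.085,.112,.012))
cv2.imwrite("pics/side9c.png",cv2.resize(p[200:320,260:400],None,fx=5,fy=5,interpolation=2)[:,:,::-1])
E
```

```text
tube (np.int64(597), array([ 4.000e-02, -1.000e-02,  1.047e+01]))
(np.int64(69), array([-0.05, -0.74,  3.08])) (np.int64(71), array([-0.3 ,  0.83,  3.86])) (np.int64(71), array([-0.34,  0.01,  3.3 ]))
```

View pics/side9c.png

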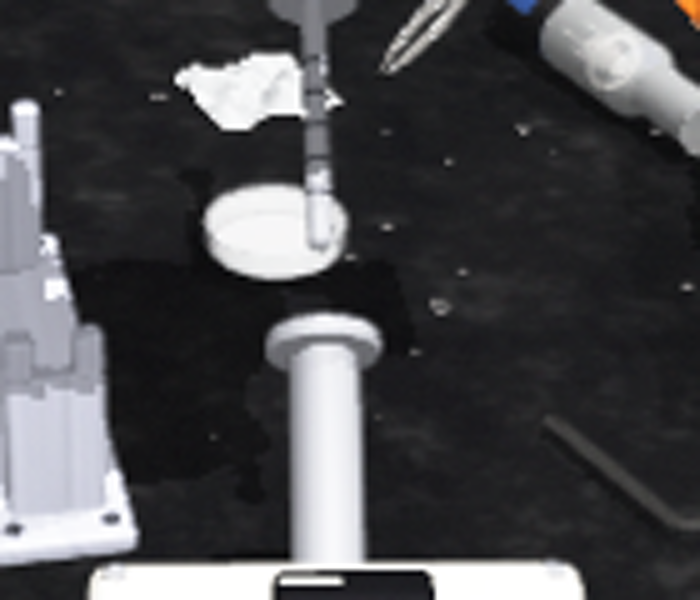

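carry_out(
  targets=[
    [0,0,0,-10,0.4,-0.3,10],
    [0,0,0,-10,0,0,10],
    [0,0,0,-8,0,0,10],
    [0,0,0,-3,0,0,10],
  ],
)

```text
time: 10.3
tcp_pos: [0.5411, 0.2489, 0.1962]
tcp_rot: [[0.034, 0.999, 0.025], [0.818, -0.042, 0.574], [0.574, 0.001, -0.819]]
ft_force: [-1.2, 0.1, -2.4]
gripper_width: 0.176
```

```bash
python3 -c "
from h import *
ins(-20,lin=25)"
```

```text
tip s -4.7 y 0.3 z -0.3 F tube [-1.4 -1.2  2. ] w 15.5
t 10.3 q [ 0.44  0.49 -0.81  1.88 -0.35  0.73 -0.07] n 1 d [ -0.8 -12.3  -9.1] rv [-0.    -0.001  0.002]
[-0.0, -0.001, 0.002, -15.3, -0.3, 0.3, 10],
```

carry_out(
  targets=[
    [0,0,0.002,-10,-0.3,0.3,10],
    [0,0,0,-10,0,0,10],
    [0,0,0,-10,0,0,10],
  ],
)

```text
time: 10.6
tcp_pos: [0.5397, 0.223, 0.1777]
tcp_rot: [[0.036, 0.999, 0.026], [0.818, -0.044, 0.574], [0.575, 0.001, -0.818]]
ft_force: [0.0, -0.4, -1.0]
gripper_width: 0.176
```

```bash
python3 -c "
from h import *
ins(-60,lin=25)"
```

```text
tip s -36.6 y 0.1 z -0.1 F tube [-0.9  0.1  0.6] w 15.4
t 10.6 q [ 0.48  0.52 -0.8   1.91 -0.34  0.72 -0.02] n 1 d [ -0.9 -19.2 -13.5] rv [ 0.    -0.001  0.001]
[0.0, -0.001, 0.001, -23.4, -0.1, 0.0, 10],
```

carry_out(
  targets=[
    [0,0,0,-12,0,0,10],
    [0,0,0,-12,0,0,10],
    [0,0,0,-12,0,0,10],
    [0,0,0,-5,0,0,10],
  ],
)

```text
time: 11.0
tcp_pos: [0.5381, 0.1848, 0.151]
tcp_rot: [[0.038, 0.999, 0.026], [0.818, -0.046, 0.574], [0.574, -0.001, -0.819]]
ft_force: [1.4, -0.1, -1.6]
gripper_width: 0.184
```

```bash
python3 -c "
from h import *
ins(-90,lin=25)"
```

```text
tip s -83.1 y 0.1 z -0.1 F tube [-0.9  1.4  1.3] w 16.2
t 11.0 q [ 0.55  0.56 -0.8   1.93 -0.33  0.7   0.05] n 1 d [-0.4 -5.6 -4. ] rv [ 0.    -0.001 -0.002]
[0.0, -0.001, -0.002, -6.9, -0.1, 0.1, 10],
```

carry_out(
  targets=[
    [0,0,0,-4,0,0,10],
    [0,0,0,-3,0,0,10],
  ],
)

```text
time: 11.2
tcp_pos: [0.5379, 0.1783, 0.1464]
tcp_rot: [[0.039, 0.999, 0.026], [0.817, -0.047, 0.574], [0.575, -0.001, -0.818]]
ft_force: [-0.2, 9.2, 7.8]
gripper_width: 0.18
```

```bash
python3 -c "
from h import *
ins(-90,lin=25)"
```

```text
tip s -91.1 y 0.2 z -0.1 F tube [12.  -0.6 -1.1] w 15.9
t 11.2 q [ 0.56  0.56 -0.79  1.93 -0.33  0.7   0.06] n 1 d [-0.2  1.   0.6] rv [ 0.    -0.001 -0.003]
[0.0, -0.001, -0.003, 1.1, -0.2, 0.1, 10],
```

carry_out(
  targets=[
    [0,0,0,-2,0,0,10],
    [0,0,0,-1,0,0,10],
  ],
)

```text
time: 11.4
tcp_pos: [0.5379, 0.1785, 0.1465]
tcp_rot: [[0.036, 0.999, 0.025], [0.816, -0.044, 0.577], [0.577, -0.0, -0.816]]
ft_force: [-0.2, 1.2, -0.2]
gripper_width: 0.179
```

```bash
python3 -c "
from h import *
ins(-90,lin=25)
p,d,pos,rot=snap('side','side10')
cv2.imwrite('pics/side10c.png',cv2.resize(p[200:320,260:400],None,fx=5,fy=5,interpolation=2)[:,:,::-1])
"
```

```text
tip s -90.9 y 0.2 z -0.0 F tube [ 0.9 -0.3  0.9] w 15.8
t 11.4 q [ 0.56  0.57 -0.8   1.93 -0.33  0.7   0.07] n 1 d [-0.1  0.8  0.5] rv [-0.    -0.005 -0.   ]
[-0.0, -0.005, -0.0, 0.9, -0.2, 0.0, 10],
```

View pics/side10c.png

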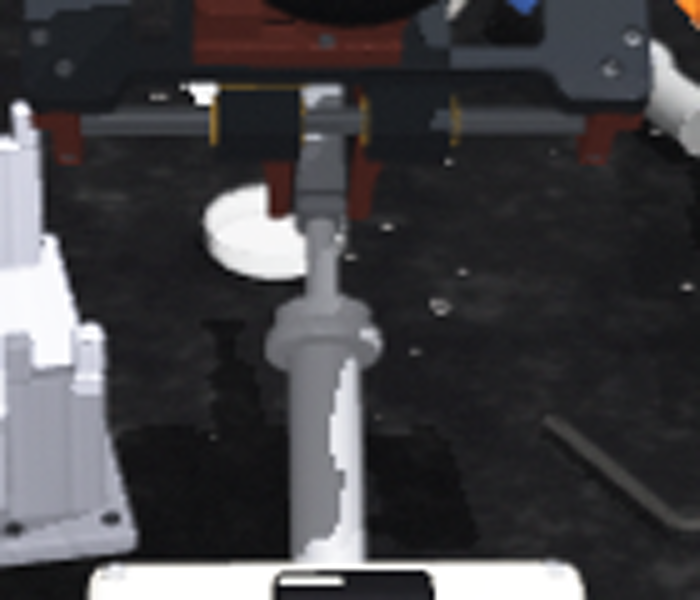

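carry_out(
  targets=[
    [0,0,0,-5,0,0,10],
    [0,0,0,-5,0,0,10],
  ],
)

```text
time: 11.65
tcp_pos: [0.5379, 0.1783, 0.1462]
tcp_rot: [[0.03, 0.999, 0.025], [0.811, -0.038, 0.584], [0.585, 0.003, -0.811]]
ft_force: [-3.0, 8.7, 13.9]
gripper_width: 0.179
```

```bash
python3 -c "
from h import *
ins(-90,lin=25)"
```

```text
tip s -91.2 y 0.2 z 0.1 F tube [15.  -3.4 -6.5] w 15.8
t 11.65 q [ 0.57  0.57 -0.8   1.93 -0.33  0.7   0.08] n 1 d [-0.1  1.   0.8] rv [-0.001 -0.014  0.006]
[-0.001, -0.014, 0.006, 1.2, -0.2, -0.1, 10],
```

carry_out(
  targets=[
    [0,-0.01,0.004,4,0,0,10],
    [0,0,0,12,0,0,10],
    [0,0,0,15,0,0,10],
  ],
)

```text
time: 11.95
tcp_pos: [0.539, 0.2036, 0.1641]
tcp_rot: [[0.036, 0.999, 0.025], [0.817, -0.043, 0.575], [0.576, -0.0, -0.818]]
ft_force: [0.1, -0.7, -1.6]
gripper_width: 0.18
```

```bash
python3 -c "
from h import *
ins(20,lin=20)"
```

```text
tip s -60.2 y 0.2 z -0.1 F tube [-1.5  0.1  0.9] w 15.9
t 11.95 q [ 0.52  0.54 -0.8   1.92 -0.34  0.71  0.02] n 5 d [ 2.7 65.7 46. ] rv [-0.001 -0.002  0.001]
[-0.0, -0.0, 0.0, 16.0, -0.0, 0.1, 10], 
[-0.0, -0.0, 0.0, 16.0, -0.0, 0.0, 10], 
[-0.0, -0.0, 0.0, 16.0, -0.0, 0.0, 10], 
[-0.0, -0.0, 0.0, 16.0, -0.0, 0.0, 10], 
[-0.0, -0.0, 0.0, 16.0, -0.0, 0.0, 10]
--
```

carry_out(
  targets=[
    [0,0,0,16,0,0,10],
    [0,0,0,16,0,0,10],
    [0,0,0,16,0,0,10],
  ],
)

```text
time: 12.25
tcp_pos: [0.5406, 0.2462, 0.1941]
tcp_rot: [[0.035, 0.999, 0.025], [0.817, -0.043, 0.574], [0.575, 0.0, -0.818]]
ft_force: [0.4, -0.5, -0.5]
gripper_width: 0.183
```

carry_out(
  targets=[
    [0,0,0,18,0,0,10],
    [0,0,0,20,0,0,10],
    [0,0,0,20,0,0,10],
    [0,0,0,20,0,0,10],
  ],
)

```text
time: 12.65
tcp_pos: [0.5424, 0.3158, 0.243]
tcp_rot: [[0.033, 0.999, 0.024], [0.818, -0.041, 0.574], [0.575, 0.001, -0.818]]
ft_force: [0.4, 0.8, -1.3]
gripper_width: 0.181
```

```bash
python3 -c "
from h import *
ins(60,lin=20)
# final: tip above dish, rod x yaw -80 -> jaw 10
tip=np.array([.5406,.3866,.20]); J=12
Rr=Rdown(J); tp=tip-Rr@np.array([-.151,0,-.0092]); print(tp)
plan(tp,Rr,10,lin=40)
"
```

```text
tip s 77.0 y -1.4 z -0.3 F tube [-0.   0.4  1.5] w 15.9
t 12.65 q [ 0.31  0.45 -0.8   1.81 -0.34  0.76 -0.21] n 1 d [  0.8 -13.8 -10. ] rv [-0.001 -0.001  0.003]
[-0.001, -0.001, 0.003, -17.0, 1.4, 0.3, 10], 
[0.50920533 0.53430029 0.1908    ]
t 12.65 q [ 0.31  0.45 -0.8   1.81 -0.34  0.76 -0.21] n 6 d [-33.2 218.5 -52.2] rv [ 0.078 -0.609 -0.243]
[0.013, -0.101, -0.04, 24.6, -7.0, 27.9, 10], 
[0.013, -0.101, -0.04, 27.6, -5.6, 25.3, 10], 
[0.013, -0.101, -0.04, 30.2, -4.2, 22.5, 10], 
[0.013, -0.101, -0.04, 32.4, -2.6, 19.3, 10], 
[0.013, -0.101, -0.04, 34.3, -1.0, 16.0, 10]
--
[0.013, -0.101, -0.04, 35.8, 0.6, 12.4, 10],
```

```bash
cat >> h.py <<'E'
def fin(**k):
    o=robot.get_obs(); p=np.array(o["tcp_pos"]);r=np.array(o["tcp_rot"]); t=p+r@np.array([-.151,0,-.0092]); print("tip",t,"slope deg",np.degrees(np.arcsin(r[2,0])),"qvel",abs(o["qvel"]).max(),"F",o["ft_force"].round(1),"w",o["gripper_width"]*88)
    Rr=Rdown(12); plan(np.array([.5406,.3866,.22])-Rr@np.array([-.151,0,-.0092]),Rr,10,**k)
E
python3 -c "
from h import *
fin(lin=40)"
```

```text
tip [0.5370829 0.1870448 0.1637791] slope deg 35.07510914854334 qvel 0.3917928435571458 F [ 0.4  0.8 -1.3] w 15.946352136174223
t 12.65 q [ 0.31  0.45 -0.8   1.81 -0.34  0.76 -0.21] n 6 d [-33.2 218.5 -32.2] rv [ 0.078 -0.609 -0.243]
[0.013, -0.101, -0.04, 26.5, -7.0, 25.2, 10], 
[0.013, -0.101, -0.04, 29.2, -5.6, 22.4, 10], 
[0.013, -0.101, -0.04, 31.5, -4.1, 19.4, 10], 
[0.013, -0.101, -0.04, 33.4, -2.6, 16.1, 10], 
[0.013, -0.101, -0.04, 35.0, -1.0, 12.7, 10]
--
[0.013, -0.101, -0.04, 36.1, 0.6, 9.1, 10],
```

carry_out(
  targets=[
    [0.013,-0.1,-0.04,26.5,-7,25,10],
    [0.013,-0.1,-0.04,29,-5.5,22.5,10],
    [0.013,-0.1,-0.04,31.5,-4,19.5,10],
    [0.013,-0.1,-0.04,33.5,-2.5,16,10],
    [0.013,-0.1,-0.04,35,-1,12.5,10],
  ],
)

```text
time: 13.15
tcp_pos: [0.5262, 0.4933, 0.2218]
tcp_rot: [[-0.143, 0.99, 0.007], [0.985, 0.142, 0.099], [0.097, 0.021, -0.995]]
ft_force: [1.2, 0.6, -0.9]
gripper_width: 0.182
```

```bash
python3 -c "
from h import *
fin(lin=40)"
```

```text
tip [0.54777692 0.34369111 0.21634184] slope deg 5.5705999102085775 qvel 1.3746235596430296 F [ 1.2  0.6 -0.9] w 15.975398670415851
t 13.15 q [-0.48  0.59 -0.49  1.39  0.23  1.14 -0.83] n 2 d [-17.  41. -11.] rv [ 0.024 -0.096 -0.066]
[0.012, -0.048, -0.033, 20.9, -5.6, 7.5, 10], 
[0.012, -0.048, -0.033, 21.4, -4.8, 6.5, 10],
```

carry_out(
  targets=[
    [0.012,-0.048,-0.033,20,-5.5,5,10],
    [0.01,-0.035,-0.02,14,-4,4,10],
    [0,0,0,0,0,0,10],
    [0,0,0,0,0,0,10],
  ],
)

```text
time: 13.55
tcp_pos: [0.4984, 0.5436, 0.2156]
tcp_rot: [[-0.215, 0.977, -0.003], [0.976, 0.215, 0.014], [0.014, -0.0, -1.0]]
ft_force: [0.3, 0.2, -1.7]
gripper_width: 0.18
```

```bash
python3 -c "
from h import *
fin(lin=40)"
```

```text
tip [0.53092126 0.39607377 0.2226409 ] slope deg 0.803371825087186 qvel 0.03743962797462482 F [ 0.3  0.2 -1.7] w 15.870989336197407
t 13.55 q [-0.61  0.66 -0.48  1.28  0.29  1.26 -0.87] n 1 d [10.8 -9.3 -4.8] rv [-0.    -0.014  0.008]
[-0.0, -0.014, 0.008, -11.5, 8.6, 4.6, 10],
```

carry_out(
  targets=[
    [0,-0.014,0.008,-11.5,8.5,3,10],
    [0,0,0,0,0,0,10],
    [0,0,0,0,0,0,10],
    [0,0,0,0,0,0,10],
  ],
)

```text
time: 13.95
tcp_pos: [0.5137, 0.529, 0.2136]
tcp_rot: [[-0.199, 0.98, 0.003], [0.98, 0.199, -0.001], [-0.001, 0.002, -1.0]]
ft_force: [-0.2, -0.3, -0.8]
gripper_width: 0.183
```

```bash
python3 - <<'E'
from h import *
fin(lin=40)
for n in("top","side","wrist"): snap(n,n+"11")
z=np.load("side11.npz");P=cloud("side",z["d"]);S=(P-z["pos"])@z["rot"]
for lo,hi in((-.151,-.125),(-.125,-.1),(-.1,-.065),(-.02,.02)):
    m=(z["d"]>0)&(S[...,0]>lo)&(S[...,0]<hi)&(np.hypot(S[...,1],S[...,2]+.0092)<.014); print(m.sum(),circ(S[m][:,1:])[0].round(2) if m.sum()>5 else "")
E
```

```text
tip [0.54380815 0.38108132 0.22297732] slope deg -0.08589432868556407 qvel 0.01578042360024201 F [-0.2 -0.3 -0.8] w 16.06424525635513
t 13.95 q [-0.6   0.66 -0.47  1.27  0.3   1.27 -0.87] n 1 d [-4.5  5.3 -2.8] rv [ 0.002  0.002 -0.009]
[0.002, 0.002, -0.009, 6.1, -3.4, 2.7, 10], 
33 [-1.04 -9.45  3.22]
21 [-0.97 -8.9   3.66]
30 [-0.51 -8.57  3.8 ]
76 [ 1.19 -7.03 12.01]
```

View pics/top11.png

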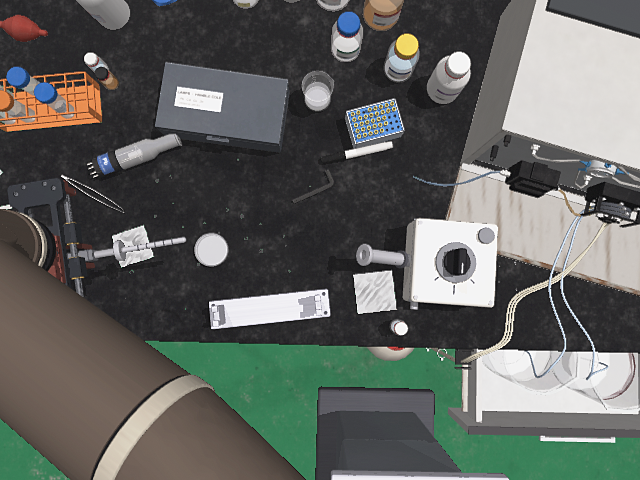

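View pics/side11.png

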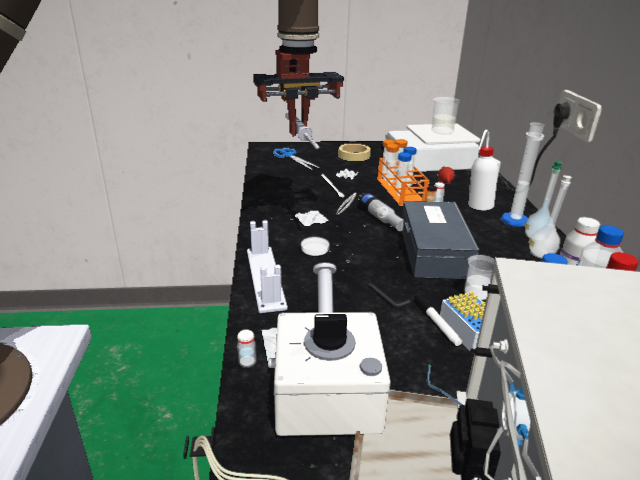

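View pics/wrist11.png

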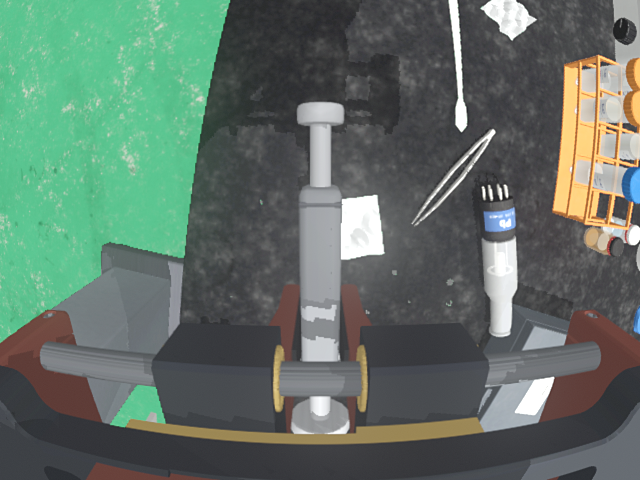

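```bash
python3 - <<'E'
from h import *
print("tip by top",onz("top",186,240,.2228), proj("top",[.5438,.3811,.2228]))
a=np.load("top0.npz")["p"].astype(int);b=np.load("top11.npz")["p"].astype(int)
D=abs(a-b).max(-1)>40
for n,(u0,u1,v0,v1) in dict(dish=(192,232,230,272),vial=(388,412,315,340),key=(290,336,165,205),box=(405,500,215,310)).items(): print(n,D[v0:v1,u0:u1].mean().round(3))
p=np.load("top11.npz")["p"]
cv2.imwrite("pics/t11c.png",cv2.resize(p[215:310,400:505],None,fx=6,fy=6,interpolation=2)[:,:,::-1])
z=np.load("top11.npz");P=cloud("top",z["d"]);S=(P-z["pos"])@z["rot"]
for lo,hi in((-.151,-.125),(-.125,-.1),(-.1,-.065)):
    m=(z["d"]>0)&(S[...,0]>lo)&(S[...,0]<hi)&(np.hypot(S[...,1],S[...,2]+.0092)<.014); print(m.sum(),np.median(S[m],0)*1000)
E
```

```text
tip by top [0.54034159 0.38243753 0.2228    ] [187.07196548 237.59709216]
dish 0.0
vial 0.0
key 0.0
box 0.02
102 [-137.07433525   -2.58949924  -14.93925122]
100 [-112.53521692   -2.69063586  -15.03352886]
142 [-81.76307053  -2.52322374 -14.97840255]
```

View pics/t11c.png

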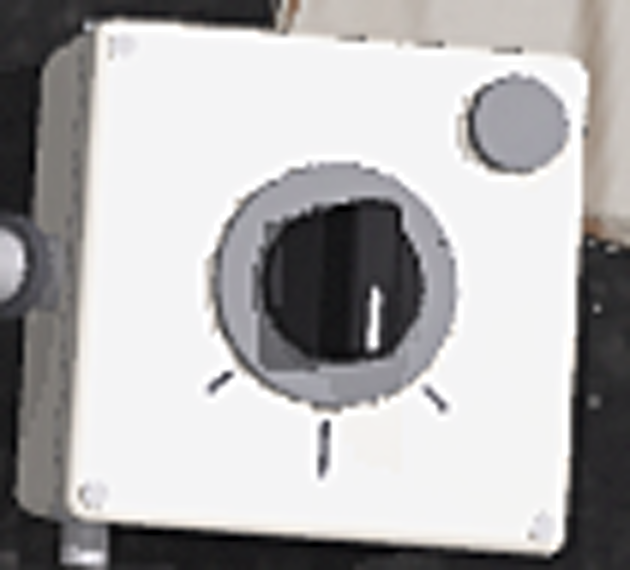

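carry_out(
  targets=[
    [0,0,0,0,0,0,10],
    [0,0,0,0,0,0,10],
    [0,0,0,0,0,0,10],
  ],
)

```text
time: 14.4
tcp_pos: [0.5127, 0.5301, 0.2139]
tcp_rot: [[-0.201, 0.98, 0.002], [0.98, 0.201, 0.0], [-0.0, 0.002, -1.0]]
ft_force: [0.2, 0.3, -0.5]
gripper_width: 0.179
```

```bash
python3 -c "
from h import *
fin(lin=40)
print(robot.hand_in())"
```

```text
tip [0.54300133 0.38216058 0.22312348] slope deg -0.0207751739164348 qvel 0.0019006121687777785 F [ 0.2  0.3 -0.5] w 15.756683202882195
t 14.4 q [-0.6   0.66 -0.47  1.27  0.3   1.27 -0.87] n 1 d [-3.5  4.2 -3.1] rv [ 0.002  0.    -0.007]
[0.002, 0.0, -0.007, 4.8, -2.6, 3.1, 10], 
the job is handed in; nothing more can be done
None
```

I did every step in the order asked and handed the job in at 14.4 s; `hand_in` gives no verdict.

- **Selector:** I turned it one click clockwise. The wrist picture after release and the last top picture both show the pointer on the middle mark.
- **Rod insertion:** I took the rod by its handle and pushed it down the tube. It stopped with the tip about 91 mm past the mouth (90 mm expected), pushing back with 12 to 15 N, and the side picture showed the collar on the flange. I then drew it right out.
- **Final pose:**
  - The tip is about 5 mm from the dish's centre and about 0.22 m above the bench.
  - The tool is level to within 0.1°, with joint speeds under 0.002 rad/s.
  - The rod touches nothing but the gripper.
- **Small things:** Dish, vial and key show no change between the first and last top pictures.

**Checks that disagreed:**
- **Side camera against top camera on the tube:** they placed it about 2 mm apart. I used the side camera's reading of tube and rod together, and the rod went in with no force worth noting.
- **Level of the rod:** the last side-camera depth fit suggested about 1° of tilt, but it was a noisy fit. The top-camera depth and the unchanged view of the tail showed none.

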